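# File the sign plaques by colour

### The job

Two finished sign plaques, one red and one blue, lie flat on the bench: file each one in the slot of the holder of its own colour, standing upright on a long edge and all the way down, lowered in rather than dropped. The fixed sloping stand between is there for leaning a plaque on, so that you can let go and take it again by its upper edge. Do not disturb the cup, the glue bottle or the roll of tape.

Things in the scene. Friction and masses are not known exactly. Their poses are not given: they have to be found in the camera images.
- plaque_red: Red sign plaque, a solid rectangular block 140 x 60 x 14 mm (x, y, z), about 0.14 kg, at first lying flat on the bench. Origin at the centre of the block; x along its length, y along its width, z through its thickness. Both faces are alike, with two thin white lines along the length and a dark screw hole at each end.
- plaque_blue: Blue sign plaque, a solid rectangular block 140 x 60 x 14 mm (x, y, z), about 0.14 kg, at first lying flat on the bench. Origin at the centre of the block; x along its length, y along its width, z through its thickness. Both faces are alike, with two thin white lines along the length and a dark screw hole at each end.
- holder_red: Red plaque holder, fixed: a 170 x 60 x 6 mm foot with a narrow open-topped slot along its x axis, inside 162 mm long (x) and 22 mm wide (y), floor 10 mm and rim 44 mm above the bench, walls 4 mm. Origin: centre of the underside, z up. A plaque standing in it on a long edge has its centre 40 mm above the origin and shows 26 mm above the rim.
- holder_blue: Blue plaque holder, fixed: a 170 x 60 x 6 mm foot with a narrow open-topped slot along its x axis, inside 162 mm long (x) and 22 mm wide (y), floor 10 mm and rim 44 mm above the bench, walls 4 mm. Origin: centre of the underside, z up. A plaque standing in it on a long edge has its centre 40 mm above the origin and shows 26 mm above the rim.
- stand: Sloping stand, fixed, base 150 x 100 x 6 mm; origin at the centre of its underside, z up. Two wooden rails along its y, 20 mm wide at x = -56 and +56 mm, slope at 45 deg, 54 mm long: low end at +y, 45 mm up, with yellow stops 12 mm high that carry a plaque's lower long edge; high end at -y. A leant plaque's length lies along x; its middle (92 mm between the rails) is clear for fingers.
- stand_seat (a point): Point of the sloping stand where the centre of a plaque lies when it leans in the stand against rails and stops; 71 mm above the bench, straight above the stand's origin. A leant plaque's upper edge passes the rails' ends by 14 mm.
- pen_cup: White cup, a bystander, 72 mm across, 95 mm high, open, loose; origin at the centre of its underside, z up.
- glue_bottle: White glue bottle with orange cap, a bystander, 46 mm across, 125 mm high, loose; origin at the centre of its underside, z up.
- tape_roll: Brown roll of tape lying flat, a bystander, 96 mm across, 25 mm high, loose; origin at the centre of its underside, z up.
There are look-alikes about, which are no part of the job. Of the things like the plaque_red, leave any that is pink; of the rest the smaller one is meant.

How it is judged:
By the outcome, as a careful person would: the job done as asked, in the order asked, and still so for the second after the job is handed in, with the robot touching nothing.
It also fails if it takes over 72 s, if anything falls off the work surface, if the arm or the gripper's body presses on something with over 40 N, if the wrist force passes 120 N, or if a joint passes its speed limit or range.

### The arm

A 6-joint arm with a two-finger parallel gripper is mounted at the origin on the work surface. World frame = base frame: x ahead of the robot, y to its left, z up, the work surface at z = 0. Lengths are in m, angles in rad, forces in N, time in s.
With the tool pointing down it reaches from about 0.3 to 0.775 m from the base axis. Payload 14.6 kg.
Tool frame: the origin (TCP) lies at the very end of the fingers, on their centre line; the grasp point (between the pads) lies 19 mm behind it; z points along the fingers, y is the line along which they close (so a half turn about z gives the same grasp; the last joint's range is limited). The gripper opens to 94 mm and grips with 3 to 60 N. Pads are 16 mm wide; open, the fingers measure 119 mm over their backs; the gripper's body (75 mm by 177 mm) begins 78 mm behind the grasp point.
Start: joints at [1.074, 0.3, 1.521, -0, 1.321, -0.067], TCP at [0.229, 0.5, 0.18] pointing down, gripper open.
Joint ranges: [-3.03, 3.03], [-0.79, 2.21], [0.23, 2.52], [-1.04, 4.18], [0, 3.07], [-2.55, 2.55]. Speed limits (rad/s): [2.22, 2.22, 2.57, 3.14, 3.14, 3.14].

### API

Orientations are given as [roll, pitch, yaw] about the fixed x, y, z axes, in that order (R = Rz(yaw) Ry(pitch) Rx(roll)).
In Python, from station import ctrl gives the robot as it stands. The module is installed in compiled form; this text tells all that it offers.
- The arm moves only by the tool step_arm, never from a script. Its argument "deltas" is a list of rows, each an object with "dp": the shift along the tool's x, y, z scaled (see below), a list of three; "twist": the turn about the tool's z scaled (see below). In form: [{"dp": [tx, ty, tz], "twist": twist}, ...]. A call has 1 to 12 rows; each row shifts and turns the commanded pose from where the row before left it, along the tool's axes as they then stand; what a row does not reach is not made up. The controller multiplies each number of a shift by 0.04 m and each number of a turn by 4 degrees. A row lasts 1/10 s, in which the tool goes at most 50 mm and 8.59 degrees, less where a joint would pass 70% of its speed; a pose out of reach is approached as far as the arm can. A call with a number of a shift or a turn outside -1 to 1 is refused whole. A call with a gripper value outside its range is refused whole. "gripper" is the opening, from -1 (shut) to 1 (fully open), set as the call begins (left out, the last holds). The fingers move at their own pace and stop on an object; "squeeze" is the grip in N (left out, the last holds). Time passes only in rows, so rows that do not move let the fingers close. It gives the time, the measured TCP pose, the force, the opening and the grip force at its end, in the units of the state.
- ctrl.get_obs(): the state, without advancing time (a new reading comes with each control period).
- ctrl.camera(name): name is "scene" or "top"; returns (picture, depth): 420x560x3 uint8, red, green, blue; 420x560 float32, m along the optical axis (not along the pixel's ray), 0 where there is no reading.
- ctrl.get_calibration(name): a dict with "fx", "fy", "cx", "cy" (pixels), "distortion" ([k1, k2, p1, p2, k3] as OpenCV has them; the pictures are not rectified), "world_to_cam" (4x4, takes a point from world to camera coordinates). Camera axes: x right, y down, z forward; pixel columns grow to the right and rows downward; lengths in m; the calibration is good to about 2 mm. A picture is of the moment at which its call begins. get_calibration takes no time and is no camera call.
- ctrl.hand_in(): hands the job in; it is judged then, once.
Trained networks look in the newest picture that a camera, given by its name, has taken for a name from the list of things; names that differ only in an ending like _2 or _b are one class to them, and where a whole thing is asked for, a point or a joint stands for the part that bears it (a point fixed in the world has none). Each returns a list of dicts, best first, with "conf" (0 to 1); they miss things now and then, are a little off and sometimes report something else, mostly with a low value. They report only what shows in the picture. A call takes as long as a camera call. They do not tell look-alikes from the thing itself.
- ctrl.spot_in(camera, label): "rect" ([left, top, right, bottom] as shares, 0 to 1, of the picture: columns of its width, rows of its height, round what is visible of it).
- ctrl.cut_out(camera, label): "pixels" (420x560 bool, what is visible of it) and "rect" ([left, top, right, bottom] as shares, 0 to 1, of the picture: columns of its width, rows of its height, round what is visible of it).
The state is a dict: "time_s": time; "qpos": joint angles; "joint_vel": joint speeds; "tau": joint torques, N m; "ee_pos": TCP position; "eef_rot": TCP orientation; "force": force on the tool from outside, world axes, zero at the start; "moment": the same for the moment, N m; "grip_width": finger opening in m; "grip_force": force on a finger pad.
Only numpy, scipy, OpenCV 4.12 (cv2) and the standard library are available. Lean on these libraries where they do the work, as an engineer would, in place of code of your own. Each camera call takes 0.05 s, during which the arm holds its last target. There are 200 camera calls.

## Working session

There is one attempt and no reset: what is moved stays moved. The work goes in short steps, Python scripts to look and compute and a tool call to move; the robot and the scene stay as the last step left them, time stands still between calls to the robot, and variables do not carry over. Pictures are saved under pics/ and viewed, at most 10 in all, crops included, and the job is handed in when it is done.

Besides the shell and the picture viewer there is one more tool, called in YAML: its name, and indented under it one key for each argument. step_arm: Moves the arm, as the interface text tells. Its arguments: {"type":"object","properties":{"deltas":{"type":"array"},"gripper":{"type":"number"},"squeeze":{"type":"number"}},"required":["deltas"]}

```bash
mkdir -p pics
python3 - <<'E'
from station import ctrl
import cv2,numpy as np
for n in ("scene","top"):
    im,d=ctrl.camera(n); cv2.imwrite(f"pics/{n}0.png",cv2.cvtColor(im,cv2.COLOR_RGB2BGR)); np.savez(f"{n}0.npz",im=im,d=d)
    c=ctrl.get_calibration(n); print(n,c["fx"],c["cx"],c["cy"],c["distortion"]); print(np.round(c["world_to_cam"],3))
    for l in ("plaque_red","plaque_blue","holder_red","holder_blue","stand","pen_cup","glue_bottle","tape_roll"):
        for r in ctrl.spot_in(n,l):
            x=np.array(r["rect"])*[560,420,560,420]; print(l,round(r["conf"],2),x.round())
print(ctrl.get_obs())
E
```

```text
scene 386.1187660526195 277.7689997268239 204.90839182434559 [0.00211565 0.         0.         0.         0.        ]
[[ 0.749  0.662  0.013 -0.435]
 [ 0.374 -0.406 -0.834 -0.103]
 [-0.547  0.63  -0.552  1.381]
 [ 0.     0.     0.     1.   ]]
plaque_red 0.81 [335. 157. 390. 177.]
plaque_red 0.61 [272. 163. 290. 184.]
plaque_red 0.56 [310. 176. 352. 196.]
plaque_blue 0.67 [287. 196. 335. 226.]
holder_red 0.66 [113. 280. 190. 336.]
holder_blue 0.75 [159. 244. 221. 296.]
stand 0.95 [222. 221. 286. 271.]
pen_cup 0.76 [327. 212. 356. 257.]
glue_bottle 0.67 [277. 265. 298. 316.]
tape_roll 0.84 [352. 208. 382. 233.]
top 421.5976397765364 274.58195554602963 215.21377807710087 [-0.00837411  0.          0.          0.          0.        ]
[[-0.023 -1.     0.02   0.079]
 [-0.989  0.02  -0.15   0.528]
 [ 0.149 -0.023 -0.989  1.295]
 [ 0.     0.     0.     1.   ]]
plaque_red 0.89 [173. 206. 197. 248.]
plaque_red 0.69 [ 96. 200. 157. 253.]
plaque_red 0.67 [179. 261. 223. 306.]
plaque_blue 0.59 [295. 187. 330. 232.]
plaque_blue 0.48 [173. 202. 199. 250.]
holder_red 0.65 [391. 190. 419. 243.]
holder_blue 0.76 [355. 200. 379. 255.]
pen_cup 0.77 [248. 144. 272. 176.]
glue_bottle 0.74 [335. 137. 349. 159.]
tape_roll 0.9 [199. 150. 234. 180.]
tape_roll 0.29 [227. 191. 248. 235.]
{'time_s': 0.9, 'qpos': array([ 1.07438915e+00,  2.99892167e-01,  1.52100063e+00,  1.67530957e-07,
        1.32070766e+00, -6.65882371e-02]), 'joint_vel': array([ 0.00037826, -0.00114526,  0.00097618,  0.00093521,  0.00052974,
        0.00069763]), 'tau': array([-5.02435341e-04, -5.31638789e+01, -3.52910721e+01,  7.07585947e-02,
        2.13039253e-02, -2.15508720e-06]), 'ee_pos': array([0.22917934, 0.49996342, 0.18004961]), 'eef_rot': array([-3.14158488e+00, -6.81190028e-07,  2.71177368e+00]), 'force': array([0.50293836, 0.2377874 , 0.15807021]), 'moment': array([ 0.00432316,  0.01357005, -0.03001058]), 'grip_force': 0.0, 'grip_width': 0.09418822317021482}
```

View pics/scene0.png

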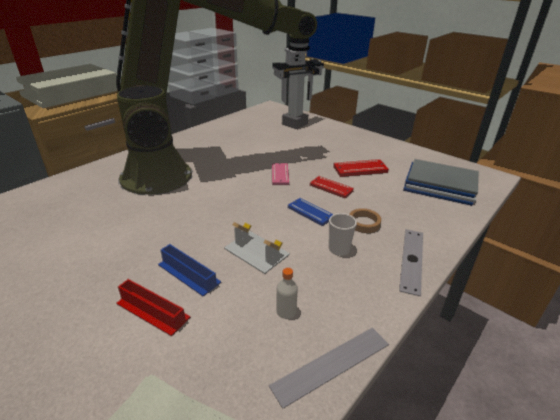

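View pics/top0.png

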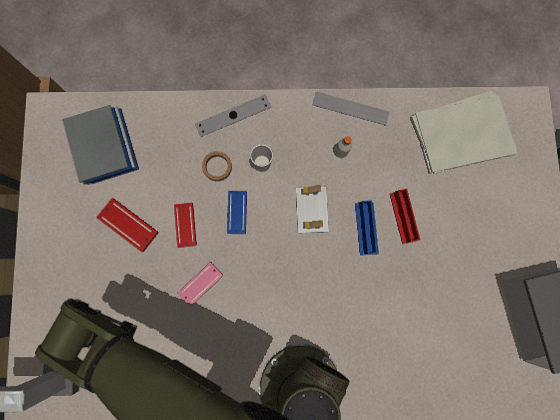

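```bash
cat > h.py <<'E'
import numpy as np,cv2
from station import ctrl
def onplane(n,uv,z):
    """pixels -> world points at height z"""
    c=ctrl.get_calibration(n);K=np.array([[c["fx"],0,c["cx"]],[0,c["fy"],c["cy"]],[0,0,1]])
    p=cv2.undistortPoints(np.float64(uv).reshape(-1,1,2),K,np.array(c["distortion"]))[:,0]
    T=np.array(c["world_to_cam"]);R,t=T[:3,:3],T[:3,3]
    d=np.c_[p,np.ones(len(p))]@R; o=-R.T@t
    return o+d*((z-o[2])/d[:,2])[:,None]
def cloud(n,d):
    """depth image -> world xyz per pixel"""
    v,u=np.mgrid[:420,:560];c=ctrl.get_calibration(n);K=np.array([[c["fx"],0,c["cx"]],[0,c["fy"],c["cy"]],[0,0,1]])
    p=cv2.undistortPoints(np.stack([u,v],-1).reshape(-1,1,2).astype(float),K,np.array(c["distortion"]))[:,0].reshape(420,560,2)
    T=np.array(c["world_to_cam"]);P=np.dstack([p,np.ones((420,560))])*d[...,None]
    return (P-T[:3,3])@T[:3,:3]
def rect(m,n,z):
    """mask -> min-area rectangle in world plane z: centre, sizes, yaw of long side (deg)"""
    m=m.astype(np.uint8);k,l,s,_=cv2.connectedComponentsWithStats(m);i=1+np.argmax(s[1:,4])
    v,u=np.where(l==i);P=onplane(n,np.c_[u,v],z)[:,:2]
    (c,(w,h),a)=cv2.minAreaRect((P*1000).astype(np.float32))
    if w<h: w,h,a=h,w,a+90
    return np.round(c,1),round(w,1),round(h,1),round((a+90)%180-90,1),len(u)
E
python3 - <<'E'
from h import *
Z=np.load("top0.npz");im,d=Z["im"],Z["d"];hsv=cv2.cvtColor(im,cv2.COLOR_RGB2HSV);C=cloud("top",d)
def box(l,t,r,b): m=np.zeros((420,560),bool);m[t:b,l:r]=1;return m
H,S,V=hsv[...,0],hsv[...,1],hsv[...,2]
red=((H<12)|(H>165))&(S>120); blue=(H>95)&(H<130)&(S>110)
for nm,m,z in [("big",red&box(85,190,165,260),.014),("red",red&box(165,190,210,260),.014),("pink",((H>150)|(H<12))&(S>60)&box(170,255,230,310),.014),("blue",blue&box(220,180,255,245),.014),
 ("hblue",blue&box(345,190,385,262),.0),("hred",red&box(385,180,428,250),.0),("stand",(V>185)&(S<50)&box(288,175,335,240),.006)]:
    print(nm,rect(m,"top",z), "z",np.round(np.percentile(C[...,2][m],[5,50,95]),3))
# holder tops from depth
for nm,b in [("hblue",box(345,190,385,262)),("hred",box(385,180,428,250))]:
    m=b&(C[...,2]>.03)&(C[...,2]<.06);P=C[m][:,:2]*1000;print(nm,"rim",cv2.minAreaRect(P.astype(np.float32)),m.sum())
m=box(288,175,335,240)&(C[...,2]>.02);print("stand hi",cv2.minAreaRect((C[m][:,:2]*1000).astype(np.float32)),m.sum())
bgr=cv2.cvtColor(im,cv2.COLOR_RGB2BGR)
a=cv2.resize(bgr[175:260,285:440],None,fx=5,fy=5,interpolation=cv2.INTER_CUBIC)
s=cv2.cvtColor(np.load("scene0.npz")["im"],cv2.COLOR_RGB2BGR)
b=cv2.resize(s[205:345,105:305],(560,392),interpolation=cv2.INTER_CUBIC)
cv2.imwrite("pics/crop_stand_top.png",a)
cv2.imwrite("pics/crop_stand_scene.png",b)
cv2.imwrite("pics/crop_reds.png",cv2.resize(bgr[185:310,90:255],None,fx=4,fy=4,interpolation=cv2.INTER_CUBIC))
E
```

```text
big (array([513.6, 539.5]), 189.0, 80.6, 52.5, 1299) z [0.011 0.017 0.022]
red (array([510. , 355.2]), 138.5, 61.2, 5.4, 724) z [0.007 0.012 0.017]
pink (array([321.6, 305.5]), 141.0, 60.9, -47.1, 786) z [0.007 0.012 0.017]
blue (array([547.4, 188.9]), 137.4, 59.2, -1.9, 668) z [0.007 0.012 0.017]
hblue (array([ 491.1, -231.3]), 173.1, 59.1, 2.7, 944) z [0.001 0.01  0.044]
hred (array([ 526.2, -359.1]), 175.5, 61.2, 10.3, 961) z [0.001 0.013 0.043]
stand (array([510.4, -55.6]), 99.0, 60.5, -86.4, 163) z [-0.     0.004  0.009]
hblue rim ((486.0492858886719, -230.64344787597656), (168.52059936523438, 31.957944869995117), 3.045581579208374) 247
hred rim ((522.1810302734375, -358.3190002441406), (170.1848602294922, 33.517826080322266), 10.445321083068848) 296
stand hi ((464.66876220703125, -12.897048950195312), (98.5651626586914, 333.5755615234375), 66.79238891601562) 275
```

View pics/crop_stand_top.png

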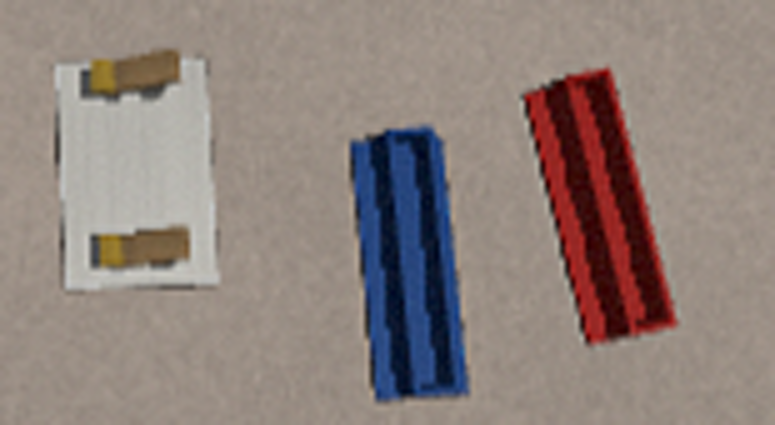

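View pics/crop_reds.png

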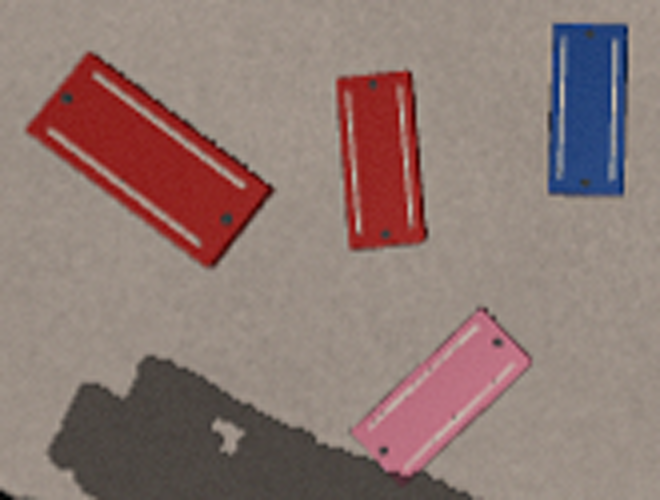

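The top picture shows three plaques like the red one. The large red one is at (127,225), 189x81 mm. The smaller red one is at (185,225), 138x61 mm. The pink one is at (200,283). The meant plaque is the one at (185,225): it isn't pink and it's the smaller red, and the crop confirms this. The stand at (312,210) has its yellow stops on the left, which is world +y. The holders are blue at (367,228) and red at (405,216).

Run:
```python
from h import *
def box(l,t,r,b): m=np.zeros((420,560),bool);m[t:b,l:r]=1;return m
Z=np.load("top0.npz");im,d=Z["im"],Z["d"];hsv=cv2.cvtColor(im,cv2.COLOR_RGB2HSV);C=cloud("top",d)
H,S,V=cv2.split(hsv)
print("bench hsv",hsv[245:255,290:340].reshape(-1,3).mean(0),"base",hsv[205,310:318].mean(0))
w=(S<26)&(V>150)&box(288,170,335,240);print("stand base",rect(w,"top",.006))
br=((H>8)&(H<32)&(S>75))&box(288,170,335,240)
k,l,s,c=cv2.connectedComponentsWithStats(br.astype(np.uint8))
for i in range(1,k):
    if s[i,4]>20:
        P=C[l==i];print("rail",s[i],c[i].round(1),np.median(P,0).round(4),np.percentile(P,[2,98],0).round(3).tolist())
Z=np.load("scene0.npz");ims,ds=Z["im"],Z["d"];D=cloud("scene",ds);hs=cv2.cvtColor(ims,cv2.COLOR_RGB2HSV)
for nm,cc in [("hblue",(.486,-.2306)),("hred",(.522,-.3583)),("stand",(.5104,-.0556))]:
  for cam,Q in (("top",C),("scene",D)):
    near=np.hypot(Q[...,0]-cc[0],Q[...,1]-cc[1])<.11
    m=near&(Q[...,2]>(.036 if nm!="stand" else .025))&(Q[...,2]<.13)
    P=Q[m];print(nm,cam,m.sum(),cv2.minAreaRect((P[:,:2]*1000).astype(np.float32)),"mean",P.mean(0).round(4),P[:,2].max().round(3))
```

```text
bench hsv [ 13.544  35.802 154.402] base [ 22.     11.375 180.25 ]
stand base (array([553.3, -55.2]), 150.3, 99.3, 0.9, 1081)
rail [303 185  18   9 121] [311.3 189. ] [ 0.6085 -0.0518  0.0553] [[0.598, -0.076, 0.04], [0.619, -0.025, 0.077]]
rail [304 221  19   7 113] [313.5 224. ] [ 0.4968 -0.0538  0.0559] [[0.487, -0.078, 0.04], [0.507, -0.027, 0.077]]
hblue top 201 ((486.0104675292969, -230.90762329101562), (168.38047790527344, 31.921485900878906), 2.5739409923553467) mean [ 0.4869 -0.2301  0.0412] 0.048
hblue scene 430 ((485.9134521484375, -231.35003662109375), (171.56719970703125, 33.15752029418945), 2.796950101852417) mean [ 0.4907 -0.2322  0.0422] 0.048
hred top 211 ((522.2280883789062, -358.56671142578125), (170.18817138671875, 32.95651626586914), 10.404041290283203) mean [ 0.5208 -0.3581  0.041 ] 0.049
hred scene 554 ((522.3287963867188, -359.13458251953125), (172.47268676757812, 32.44062042236328), 11.071440696716309) mean [ 0.5257 -0.3592  0.0422] 0.047
stand top 251 ((552.1437377929688, -50.94438552856445), (132.0196075439453, 52.17918014526367), 0.9357816576957703) mean [ 0.5532 -0.0519  0.0566] 0.08
stand scene 427 ((551.8209228515625, -51.86309814453125), (134.60507202148438, 55.364349365234375), 2.318223237991333) mean [ 0.5577 -0.0594  0.0496] 0.079
```

Run:
```python
from h import *
Z=np.load("top0.npz");im,d=Z["im"],Z["d"];hsv=cv2.cvtColor(im,cv2.COLOR_RGB2HSV);C=cloud("top",d)
a=np.radians(1.0);o=np.array([.553,-.0552])
for sx in (-.056,.056):
  dx=C[...,:2]-o; X=dx@[np.cos(a),np.sin(a)]; Y=dx@[-np.sin(a),np.cos(a)]
  m=(abs(X-sx)<.008)&(abs(Y)<.05)
  i=np.argsort(Y[m]); 
  b=np.round(Y[m]*250)/250
  for y in np.unique(b): print(sx,round(y*1000),np.median(C[m][b==y][:,2]*1000).round(1),(b==y).sum(),hsv[m][b==y].mean(0).round())
```

```text
-0.056 -48 3.4 5 [ 23.  13. 186.]
-0.056 -44 5.8 6 [ 22.  11. 188.]
-0.056 -40 3.2 5 [ 24.  12. 185.]
-0.056 -36 2.2 5 [ 27.  11. 190.]
-0.056 -32 3.4 6 [ 25.  10. 189.]
-0.056 -28 6.0 3 [ 25.  15. 177.]
-0.056 -24 2.6 2 [ 26.  16. 172.]
-0.056 -20 71.2 8 [ 18. 101. 128.]
-0.056 -16 75.2 7 [ 17. 117. 117.]
-0.056 -12 70.0 6 [ 17. 118. 114.]
-0.056 -8 67.1 10 [ 17. 114. 117.]
-0.056 -4 64.5 6 [ 18.  98. 128.]
-0.056 0 60.8 8 [ 17. 104. 122.]
-0.056 4 55.8 8 [ 17. 114. 120.]
-0.056 8 48.9 6 [ 16. 116. 114.]
-0.056 12 45.7 8 [ 17. 113. 110.]
-0.056 16 43.0 5 [ 20. 151. 124.]
-0.056 20 47.6 5 [ 22. 179. 149.]
-0.056 24 49.0 6 [ 22. 177. 145.]
-0.056 28 47.6 13 [ 40. 125. 122.]
-0.056 32 5.9 4 [30.  8. 95.]
-0.056 36 3.1 5 [ 22.  11. 191.]
-0.056 40 4.8 9 [ 24.  12. 183.]
-0.056 44 -0.2 4 [ 23.  11. 185.]
-0.056 48 4.9 5 [ 27.   9. 186.]
0.056 -48 4.1 6 [ 19.  14. 174.]
0.056 -44 6.5 4 [ 23.  11. 177.]
0.056 -40 3.8 4 [ 22.  11. 174.]
0.056 -36 0.9 6 [ 21.  11. 179.]
0.056 -32 4.7 5 [ 22.  16. 176.]
0.056 -28 6.5 4 [ 22.  13. 183.]
0.056 -24 0.6 2 [ 22.  12. 186.]
0.056 -20 71.2 8 [ 17. 109. 125.]
0.056 -16 74.6 11 [ 18.  98. 113.]
0.056 -12 69.4 4 [ 17. 114. 117.]
0.056 -8 64.9 12 [ 19.  96. 115.]
0.056 -4 60.1 9 [ 18.  80. 121.]
0.056 0 56.6 7 [ 17.  98. 127.]
0.056 4 55.9 10 [ 17. 103. 125.]
0.056 8 49.2 8 [ 20.  89. 126.]
0.056 12 44.6 10 [ 15. 103. 106.]
0.056 16 44.4 5 [ 21. 164. 135.]
0.056 20 46.3 5 [ 26. 144. 141.]
0.056 24 46.0 6 [ 34. 148. 140.]
0.056 28 44.2 16 [ 36. 104. 122.]
0.056 32 5.7 5 [ 19.   9. 112.]
0.056 36 4.0 5 [ 25.  11. 185.]
0.056 40 0.8 5 [ 23.  11. 182.]
0.056 44 4.1 9 [ 26.  11. 179.]
0.056 48 5.2 6 [ 17.   9. 167.]
```

```bash
cat >> h.py <<'E'
def go(x,y,z,yawdeg,n=None):
    """totals in units (40 mm, 4 deg): twist first, then tool-axis shifts, from the present pose"""
    o=ctrl.get_obs();p=o["ee_pos"];w=np.degrees(o["eef_rot"][2])
    dy=(yawdeg-w+180)%360-180;a=np.radians(yawdeg);D=np.array([x,y,z])-p
    t=np.array([D[0]*np.cos(a)+D[1]*np.sin(a),D[0]*np.sin(a)-D[1]*np.cos(a),-D[2]])/.04
    print("t",round(o["time_s"],2),"pos",p.round(4),"yaw",w.round(2),"twist",round(-dy/4,2),"dp",t.round(3),"grip",round(o["grip_width"],4),round(o["grip_force"],1),"F",o["force"].round(1))
E
python3 -c "
from h import *
go(.510,.3552,.18,185.4)"
```

```text
t 0.9 pos [0.2292 0.5    0.18  ] yaw 155.37 twist -7.51 dp [-6.649e+00 -4.264e+00  1.000e-03] grip 0.0942 0.0 F [0.5 0.2 0.2]
```

step_arm:
  deltas:
    - {"dp": [0,0,0],"twist": -1}
    - {"dp": [0,0,0],"twist": -1}
    - {"dp": [0,0,0],"twist": -1}
    - {"dp": [0,0,0],"twist": -1}
    - {"dp": [0,0,0],"twist": -1}
    - {"dp": [0,0,0],"twist": -1}
    - {"dp": [0,0,0],"twist": -1}
    - {"dp": [0,0,0],"twist": -0.5}
  gripper: 1

```text
time_s: 1.7
ee_pos: [0.2292, 0.5, 0.1801]
eef_rot: [3.142, 0.0, -3.045]
force: [0.3, 0.6, -0.5]
grip_width: 0.0941
grip_force: 0.0
```

step_arm:
  deltas:
    - {"dp": [-0.83,-0.533,0],"twist": 0}
    - {"dp": [-0.83,-0.533,0],"twist": 0}
    - {"dp": [-0.83,-0.533,0],"twist": 0}
    - {"dp": [-0.83,-0.533,0],"twist": 0}
    - {"dp": [-0.83,-0.533,0],"twist": 0}
    - {"dp": [-0.83,-0.533,0],"twist": 0}
    - {"dp": [-0.83,-0.533,0],"twist": 0}
    - {"dp": [-0.83,-0.533,0],"twist": 0}
    - {"dp": [0,0,0],"twist": 0}
    - {"dp": [0,0,0],"twist": 0}

```text
time_s: 2.7
ee_pos: [0.5098, 0.3547, 0.1796]
eef_rot: [-3.141, -0.001, -3.049]
force: [-0.2, 0.1, -0.2]
grip_width: 0.0937
grip_force: 0.0
```

```bash
python3 -c "
from h import *
go(.510,.3552,.003,185.4)"
```

```text
t 2.7 pos [0.5098 0.3547 0.1796] yaw -174.7 twist -0.02 dp [-0.007  0.013  4.416] grip 0.0937 0.0 F [-0.2  0.1 -0.2]
```

step_arm:
  deltas:
    - {"dp": [0,0,0.9],"twist": 0}
    - {"dp": [0,0,0.9],"twist": 0}
    - {"dp": [0,0,0.9],"twist": 0}
    - {"dp": [0,0,0.8],"twist": 0}
    - {"dp": [0,0,0.5],"twist": 0}
    - {"dp": [0,0,0.3],"twist": 0}
    - {"dp": [0,0,0.12],"twist": 0}
    - {"dp": [0,0,0],"twist": 0}

```text
time_s: 3.5
ee_pos: [0.5093, 0.3555, 0.0036]
eef_rot: [3.141, 0.0, -3.047]
force: [-0.5, -1.2, -0.5]
grip_width: 0.0941
grip_force: 0.0
```

step_arm:
  deltas:
    - {"dp": [0,0,0],"twist": 0}
    - {"dp": [0,0,0],"twist": 0}
    - {"dp": [0,0,0],"twist": 0}
    - {"dp": [0,0,0],"twist": 0}
    - {"dp": [0,0,0],"twist": 0}
    - {"dp": [0,0,0],"twist": 0}
  gripper: -0.1
  squeeze: 25

```text
time_s: 4.1
ee_pos: [0.5096, 0.355, 0.0034]
eef_rot: [3.142, 0.0, -3.048]
force: [-0.6, -0.4, -0.0]
grip_width: 0.0493
grip_force: 0.0
```

Run:
```python
from h import *
a,_=ctrl.camera("scene");b,d=ctrl.camera("top")
c=cv2.resize(a[110:230,230:400],(560,396),interpolation=cv2.INTER_CUBIC);e=cv2.resize(b[170:270,130:270],(555,396),interpolation=cv2.INTER_CUBIC)[:,:230]
cv2.imwrite("pics/g1.png",cv2.cvtColor(np.hstack([c,e]),cv2.COLOR_RGB2BGR)); print(ctrl.get_obs()["grip_width"],ctrl.get_obs()["grip_force"])
```

```text
0.043499695889626065 0.0
```

View pics/g1.png

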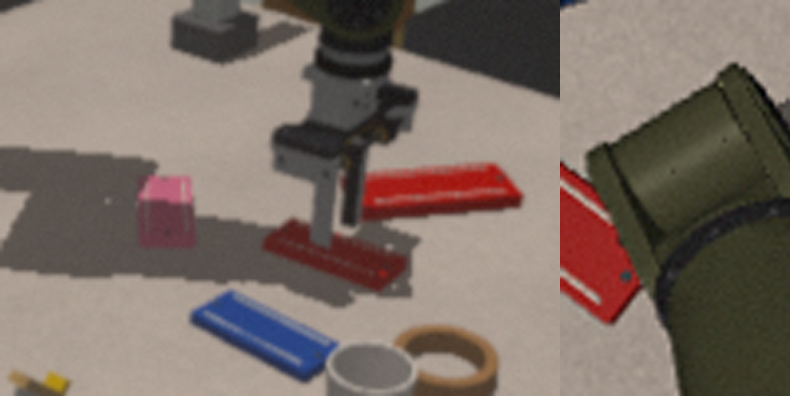

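Run:
```python
from h import *
c=ctrl.get_calibration("scene");T=np.array(c["world_to_cam"])
def pj(P):
    q=T[:3,:3]@P+T[:3,3];return np.array([c["fx"]*q[0]/q[2]+c["cx"],c["fy"]*q[1]/q[2]+c["cy"]]).round(1)
def cr(p): return ((p-[230,110])*3.3).round()
p=ctrl.get_obs()["ee_pos"]
for z in (.0034,.014,.03,.1):
  for dy in (-.022,0,.022): print(z,dy,cr(pj(np.array([p[0],p[1]+dy,z]))))
_,d=ctrl.camera("scene");D=cloud("scene",d)
im,_=ctrl.camera("scene");h=cv2.cvtColor(im,cv2.COLOR_RGB2HSV)
m=np.zeros((420,560),bool);m[172:202,305:358]=1
r=m&((h[...,0]<10)|(h[...,0]>168))&(h[...,1]>130)
print(rect(r,"scene",.007),np.percentile(D[r],[2,50,98],0).round(3))
f=m&(h[...,1]<70);f[:, :320]=0;f[:,335:]=0;f[185:]=0
print(D[f].round(3)[::8])
```

```text
0.0034 -0.022 [320. 264.]
0.0034 0 [333. 256.]
0.0034 0.022 [345. 248.]
0.014 -0.022 [321. 255.]
0.014 0 [333. 247.]
0.014 0.022 [346. 239.]
0.03 -0.022 [322. 242.]
0.03 0 [335. 234.]
0.03 0.022 [347. 226.]
0.1 -0.022 [328. 180.]
0.1 0 [341. 173.]
0.1 0.022 [354. 165.]
(array([509.3, 355.2]), 143.5, 68.6, 6.6, 340) [[0.449 0.322 0.004]
 [0.52  0.347 0.014]
 [0.579 0.486 0.019]]
[[0.416 0.42  0.003]
 [0.515 0.319 0.08 ]
 [0.422 0.419 0.001]
 [0.519 0.32  0.078]
 [0.43  0.413 0.003]
 [0.519 0.326 0.071]
 [0.437 0.41  0.003]
 [0.52  0.331 0.066]
 [0.443 0.408 0.001]
 [0.464 0.428 0.001]
 [0.515 0.317 0.063]
 [0.507 0.317 0.056]
 [0.475 0.418 0.002]
 [0.476 0.405 0.003]
 [0.519 0.324 0.05 ]
 [0.514 0.321 0.045]
 [0.52  0.318 0.045]
 [0.516 0.332 0.03 ]]
```

The picture shows the fingertips at crop (325,245), above the plaque. That puts them about 20 mm higher than the reported TCP. I'll open, rise and measure the real tip height against the reading.

step_arm:
  deltas:
    - {"dp": [0,0,-0.5],"twist": 0}
    - {"dp": [0,0,-0.5],"twist": 0}
    - {"dp": [0,0,-0.5],"twist": 0}
    - {"dp": [0,0,-0.5],"twist": 0}
    - {"dp": [0,0,0],"twist": 0}
    - {"dp": [0,0,0],"twist": 0}
    - {"dp": [0,0,0],"twist": 0}
  gripper: 1

```text
time_s: 5.0
ee_pos: [0.5091, 0.3547, 0.0819]
eef_rot: [-3.141, -0.002, -3.048]
force: [0.9, 0.7, -0.9]
grip_width: 0.0931
grip_force: 0.0
```

Run:
```python
from h import *
im,d=ctrl.camera("scene");D=cloud("scene",d);o=ctrl.get_obs();p=o["ee_pos"];print(p,o["grip_width"])
a=o["eef_rot"][2];X=(D[...,:2]-p[:2])@[np.cos(a),np.sin(a)];Y=(D[...,:2]-p[:2])@[np.sin(a),-np.cos(a)]
m=(abs(X)<.015)&(abs(Y)<.075)&(D[...,2]>.03)&(D[...,2]<.25)
h=cv2.cvtColor(im,cv2.COLOR_RGB2HSV)
for s in (-1,1):
    q=m&(Y*s>.035); P=D[q]; i=np.argsort(P[:,2]); print(s,q.sum(),"lowest z",P[i[:12],2].round(3),"Y",np.percentile(Y[q],[5,50,95]).round(3))
cv2.imwrite("pics/g2.png",cv2.cvtColor(cv2.resize(im[90:230,240:420],(720,560),interpolation=cv2.INTER_CUBIC),cv2.COLOR_RGB2BGR))
c=ctrl.get_calibration("scene");T=np.array(c["world_to_cam"])
for s in (-1,1):
  for z in (p[2],p[2]+.019):
    P=np.r_[p[:2]+s*.053*np.array([np.sin(a),-np.cos(a)]),z];q=T[:3,:3]@P+T[:3,3];print(s,z,"crop px",((c["fx"]*q[0]/q[2]+c["cx"]-240)*4).round(),((c["fy"]*q[1]/q[2]+c["cy"]-90)*4).round())
```

```text
[0.50912089 0.35473464 0.08193044] 0.09354969355403524
-1 209 lowest z [0.108 0.112 0.113 0.113 0.115 0.116 0.117 0.117 0.118 0.118 0.119 0.119] Y [-0.066 -0.058 -0.046]
1 209 lowest z [0.109 0.109 0.11  0.111 0.112 0.112 0.112 0.112 0.112 0.114 0.116 0.116] Y [0.043 0.048 0.064]
-1 0.081930444810652 crop px 338.0 333.0
-1 0.100930444810652 crop px 340.0 312.0
1 0.081930444810652 crop px 401.0 286.0
1 0.100930444810652 crop px 404.0 265.0
```

View pics/g2.png

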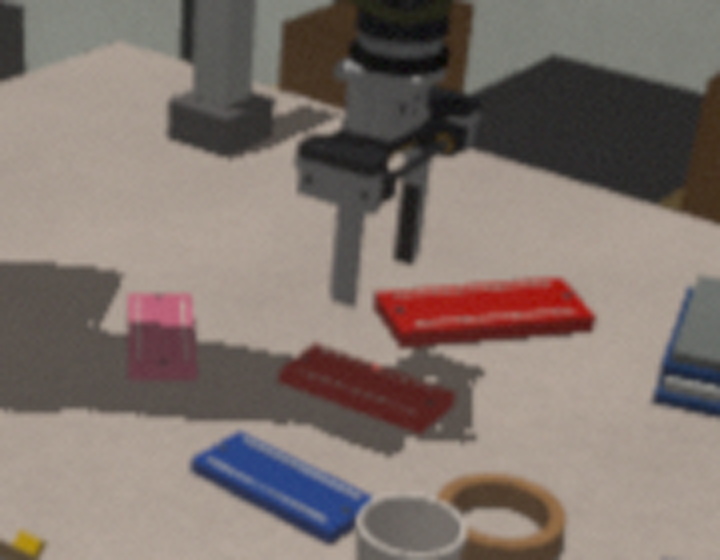

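The tips show at crop (345,305) and (405,262), while the reported TCP would put them at rows 333 and 286. The real fingertips therefore sit about 24 mm above the reported TCP, so I'll use that offset and descend with a force check.

step_arm:
  deltas:
    - {"dp": [0,0,0.7],"twist": 0}
    - {"dp": [0,0,0.7],"twist": 0}
    - {"dp": [0,0,0.4],"twist": 0}
    - {"dp": [0,0,0.3],"twist": 0}
    - {"dp": [0,0,0.2],"twist": 0}
    - {"dp": [0,0,0.1],"twist": 0}
    - {"dp": [0,0,0.1],"twist": 0}
    - {"dp": [0,0,0],"twist": 0}

```text
time_s: 5.85
ee_pos: [0.5097, 0.3551, -0.0166]
eef_rot: [3.141, 0.0, -3.048]
force: [-0.1, 0.1, -0.2]
grip_width: 0.0935
grip_force: 0.0
```

step_arm:
  deltas:
    - {"dp": [0,0,0],"twist": 0}
    - {"dp": [0,0,0],"twist": 0}
    - {"dp": [0,0,0],"twist": 0}
    - {"dp": [0,0,0],"twist": 0}
    - {"dp": [0,0,0],"twist": 0}
    - {"dp": [0,0,0],"twist": 0}
  gripper: 0
  squeeze: 25

```text
time_s: 6.45
ee_pos: [0.5097, 0.3551, -0.0166]
eef_rot: [3.141, 0.0, -3.048]
force: [-1.1, 0.8, 1.5]
grip_width: 0.0595
grip_force: 25.0
```

step_arm:
  deltas:
    - {"dp": [0,0,-0.3],"twist": 0}
    - {"dp": [0,0,-0.6],"twist": 0}
    - {"dp": [0,0,-0.8],"twist": 0}
    - {"dp": [0,0,-0.8],"twist": 0}
    - {"dp": [0,0,-0.6],"twist": 0}
    - {"dp": [0,0,-0.3],"twist": 0}
    - {"dp": [0,0,0],"twist": 0.55}
    - {"dp": [0,0,0],"twist": 0.55}

```text
time_s: 7.25
ee_pos: [0.5094, 0.3549, 0.1193]
eef_rot: [-3.141, -0.0, -3.126]
force: [-1.4, 0.5, -1.0]
grip_width: 0.0595
grip_force: 25.0
```

```bash
python3 -c "
from h import *
go(.553,-.058,.12,181)"
```

```text
t 7.25 pos [0.5094 0.3549 0.1193] yaw -179.11 twist -0.03 dp [ -0.909 -10.34   -0.017] grip 0.0595 25.0 F [-1.4  0.5 -1. ]
```

step_arm:
  deltas:
    - {"dp": [-0.05,-0.5,0],"twist": 0}
    - {"dp": [-0.08,-0.8,0],"twist": 0}
    - {"dp": [-0.08,-1,0],"twist": 0}
    - {"dp": [-0.08,-1,0],"twist": 0}
    - {"dp": [-0.08,-1,0],"twist": 0}
    - {"dp": [-0.08,-1,0],"twist": 0}
    - {"dp": [-0.08,-1,0],"twist": 0}
    - {"dp": [-0.08,-1,0],"twist": 0}
    - {"dp": [-0.08,-1,0],"twist": 0}
    - {"dp": [-0.08,-0.94,0],"twist": 0}
    - {"dp": [-0.08,-0.7,0],"twist": 0}
    - {"dp": [-0.06,-0.4,0],"twist": 0}

```text
time_s: 8.45
ee_pos: [0.5524, -0.0606, 0.119]
eef_rot: [-3.141, -0.001, -3.126]
force: [-0.1, 0.3, -1.9]
grip_width: 0.0595
grip_force: 25.0
```

step_arm:
  deltas:
    - {"dp": [0,0,0],"twist": 0}
    - {"dp": [0,0,0],"twist": 0}

```text
time_s: 8.65
ee_pos: [0.5527, -0.0575, 0.119]
eef_rot: [3.141, -0.001, -3.125]
force: [-0.3, 0.2, -1.0]
grip_width: 0.0594
grip_force: 25.0
```

Run:
```python
from h import *
go(.553,-.058,.0618,181)
im,d=ctrl.camera("scene");D=cloud("scene",d);h=cv2.cvtColor(im,cv2.COLOR_RGB2HSV)
m=((h[...,0]<10)|(h[...,0]>168))&(h[...,1]>130)&(abs(D[...,0]-.553)<.12)&(abs(D[...,1]+.058)<.1)&(D[...,2]>.09)
P=D[m];print(m.sum(),cv2.minAreaRect((P[P[:,2]>np.median(P[:,2])-.004][:,:2]*1000).astype(np.float32)),np.percentile(P,[3,50,97],0).round(3))
cv2.imwrite("pics/g3.png",cv2.cvtColor(cv2.resize(im[140:290,180:340],(640,600),interpolation=cv2.INTER_CUBIC),cv2.COLOR_RGB2BGR))
```

```text
t 8.65 pos [ 0.5527 -0.0575  0.119 ] yaw -179.02 twist -0.01 dp [-0.008 -0.012  1.431] grip 0.0594 25.0 F [-0.3  0.2 -1. ]
569 ((552.9320678710938, -59.804710388183594), (139.70106506347656, 59.02665328979492), 0.44458460807800293) [[ 0.491 -0.089  0.14 ]
 [ 0.579 -0.068  0.15 ]
 [ 0.622 -0.038  0.152]]
```

step_arm:
  deltas:
    - {"dp": [0,0,0.4],"twist": 0}
    - {"dp": [0,0,0.4],"twist": 0}
    - {"dp": [0,0,0.3],"twist": 0}
    - {"dp": [0,0,0.2],"twist": 0}
    - {"dp": [0,0,0.1],"twist": 0}
    - {"dp": [0,0,0],"twist": 0}

```text
time_s: 9.3
ee_pos: [0.5529, -0.0576, 0.063]
eef_rot: [3.142, -0.0, -3.124]
force: [0.0, -0.4, -1.4]
grip_width: 0.0596
grip_force: 25.0
```

step_arm:
  deltas:
    - {"dp": [0,0,0.05],"twist": 0}
    - {"dp": [0,0,0],"twist": 0}

```text
time_s: 9.5
ee_pos: [0.5532, -0.0579, 0.0615]
eef_rot: [-3.142, 0.0, -3.125]
force: [-0.3, 0.0, -2.2]
grip_width: 0.0594
grip_force: 25.0
```

step_arm:
  deltas:
    - {"dp": [0,0,0.04],"twist": 0}
    - {"dp": [0,0,0],"twist": 0}

```text
time_s: 9.7
ee_pos: [0.5534, -0.058, 0.0605]
eef_rot: [-3.141, 0.001, -3.125]
force: [-2.6, 0.6, 5.1]
grip_width: 0.0598
grip_force: 25.0
```

step_arm:
  deltas:
    - {"dp": [0,0,0.04],"twist": 0}
    - {"dp": [0,0,0],"twist": 0}

```text
time_s: 9.9
ee_pos: [0.5536, -0.058, 0.0601]
eef_rot: [-3.141, 0.002, -3.124]
force: [-7.7, 2.6, 18.8]
grip_width: 0.0596
grip_force: 25.0
```

step_arm:
  deltas:
    - {"dp": [0,0,-0.03],"twist": 0}
    - {"dp": [0,0,0],"twist": 0}
    - {"dp": [0,0,0],"twist": 0}
    - {"dp": [0,0,0],"twist": 0}
    - {"dp": [0,0,0],"twist": 0}
    - {"dp": [0,0,0],"twist": 0}
  gripper: 0.7

```text
time_s: 10.5
ee_pos: [0.553, -0.0579, 0.0591]
eef_rot: [3.142, -0.0, -3.125]
force: [0.0, -0.1, 1.0]
grip_width: 0.0799
grip_force: 0.0
```

```bash
cat >> h.py <<'E'
def lean(hue):
    """plaque on stand: points in stand frame from the scene camera"""
    im,d=ctrl.camera("scene");D=cloud("scene",d);h=cv2.cvtColor(im,cv2.COLOR_RGB2HSV)
    H=h[...,0];col=((H<10)|(H>168)) if hue=="red" else ((H>98)&(H<128))
    m=col&(h[...,1]>120)&(abs(D[...,0]-.553)<.12)&(abs(D[...,1]+.055)<.1)&(D[...,2]>.03)
    a=np.radians(1.);q=(D[m][:,:2]-[.553,-.0552])@np.array([[np.cos(a),-np.sin(a)],[np.sin(a),np.cos(a)]]);z=D[m][:,2]
    A=np.c_[q,np.ones(len(q))];ok=np.ones(len(q),bool)
    for _ in range(4): k=np.linalg.lstsq(A[ok],z[ok],rcond=None)[0];ok=abs(A@k-z)<.006
    print("n",len(q),ok.sum(),"plane dz/dx,dz/dy,z0",k.round(3),"x,y,z ranges",np.percentile(np.c_[q,z],[1,50,99],0).round(3).tolist())
    return im
E
python3 - <<'E'
from h import *
im=lean("red")
cv2.imwrite("pics/g4.png",cv2.cvtColor(cv2.resize(im[140:290,180:340],(640,600),interpolation=cv2.INTER_CUBIC),cv2.COLOR_RGB2BGR))
E
```

```text
n 233 166 plane dz/dx,dz/dy,z0 [-0.011 -0.807  0.074] x,y,z ranges [[-0.067, -0.027, 0.053], [0.041, -0.02, 0.092], [0.07, 0.018, 0.098]]
```

View pics/g4.png

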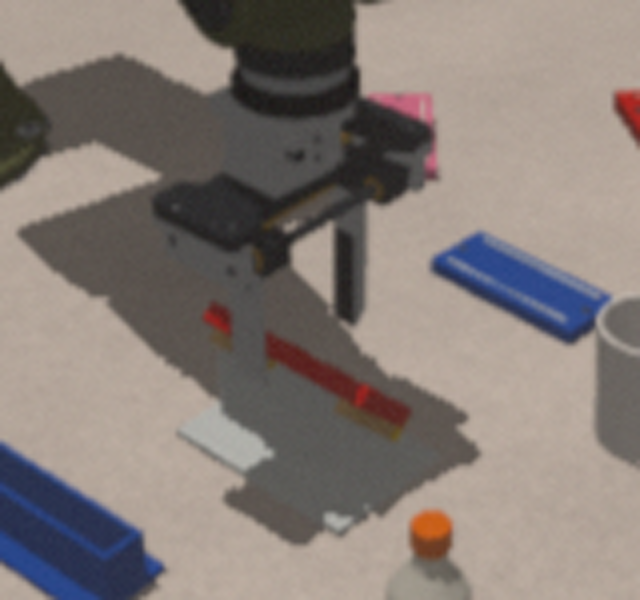

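The crop shows the red plaque leaning on both rails. Its upper edge runs from (210,310) to (405,410), and the measured top of 98 mm matches a seated plaque. I'll centre the fingers on the upper edge and close gently.

step_arm:
  deltas:
    - {"dp": [0,-0.15,0],"twist": 0}
    - {"dp": [0,-0.14,0],"twist": 0}
    - {"dp": [0,0,0],"twist": 0}

```text
time_s: 10.85
ee_pos: [0.5532, -0.0703, 0.0592]
eef_rot: [-3.141, 0.0, -3.125]
force: [0.1, 0.0, 0.3]
grip_width: 0.0797
grip_force: 0.0
```

step_arm:
  deltas:
    - {"dp": [0,0,0],"twist": 0}
    - {"dp": [0,0,0],"twist": 0}
    - {"dp": [0,0,0],"twist": 0}
    - {"dp": [0,0,0],"twist": 0}
    - {"dp": [0,0,0],"twist": 0}
    - {"dp": [0,0,0],"twist": 0}
    - {"dp": [0,0,0],"twist": 0}
    - {"dp": [0,0,0],"twist": 0}
  gripper: -0.9
  squeeze: 5

```text
time_s: 11.65
ee_pos: [0.5533, -0.0697, 0.0593]
eef_rot: [-3.141, 0.0, -3.125]
force: [-1.3, -3.0, 0.4]
grip_width: 0.0219
grip_force: 4.5
```

step_arm:
  deltas:
    - {"dp": [0,0.08,-0.08],"twist": 0}
    - {"dp": [0,0.08,-0.08],"twist": 0}
    - {"dp": [0,0.09,-0.09],"twist": 0}
    - {"dp": [0,0,0],"twist": 0}

```text
time_s: 12.05
ee_pos: [0.5537, -0.0601, 0.0707]
eef_rot: [-3.14, 0.002, -3.124]
force: [-2.0, -6.4, 8.5]
grip_width: 0.0179
grip_force: 5.2
```

step_arm:
  deltas:
    - {"dp": [0,0.1,-0.07],"twist": 0}
    - {"dp": [0,0.1,-0.07],"twist": 0}
    - {"dp": [0,0.1,-0.06],"twist": 0}
    - {"dp": [0,0,0],"twist": 0}

```text
time_s: 12.45
ee_pos: [0.5534, -0.0472, 0.0781]
eef_rot: [-3.141, 0.002, -3.124]
force: [0.9, -2.2, 6.5]
grip_width: 0.0148
grip_force: 5.2
```

step_arm:
  deltas:
    - {"dp": [0,0.1,-0.1],"twist": 0}
    - {"dp": [0,0.1,-0.1],"twist": 0}
    - {"dp": [0,0.08,-0.08],"twist": 0}
    - {"dp": [0,0,0],"twist": 0}

```text
time_s: 12.85
ee_pos: [0.5527, -0.0357, 0.0887]
eef_rot: [3.141, 0.0, -3.124]
force: [0.4, -0.4, -1.8]
grip_width: 0.0145
grip_force: 4.8
```

Run:
```python
from h import *
print(ctrl.get_obs()["grip_width"])
im=lean("red")
b,d=ctrl.camera("top")
cv2.imwrite("pics/g5.png",cv2.cvtColor(cv2.resize(im[150:280,190:330],(560,520),interpolation=cv2.INTER_CUBIC),cv2.COLOR_RGB2BGR))
```

```text
0.014533913087899518
n 594 233 plane dz/dx,dz/dy,z0 [ 0.019 -3.663  0.156] x,y,z ranges [[-0.066, 0.011, 0.065], [0.015, 0.017, 0.097], [0.07, 0.026, 0.123]]
```

View pics/g5.png

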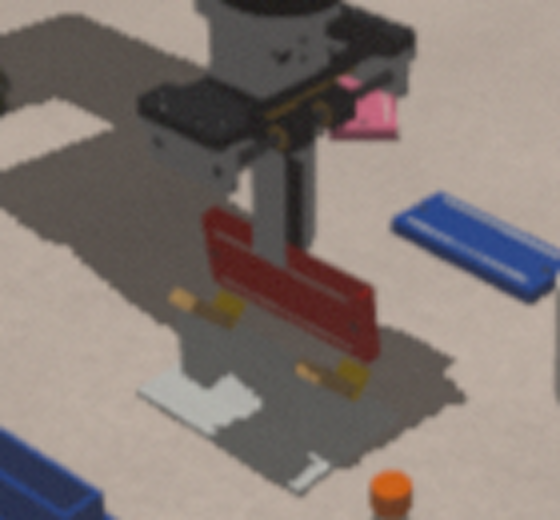

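The crop shows the red plaque upright in the fingers at (290,280), clear of the stand. I'll firm up the grip, lift it and turn towards the red holder.

step_arm:
  deltas:
    - {"dp": [0,0,0],"twist": 0}
    - {"dp": [0,0,0],"twist": 0}
    - {"dp": [0,0,-0.3],"twist": 0}
    - {"dp": [0,0,-0.6],"twist": 0}
    - {"dp": [0,0,-0.6],"twist": 0}
    - {"dp": [0,0,-0.3],"twist": 0}
    - {"dp": [0,0,0],"twist": -0.8}
    - {"dp": [0,0,0],"twist": -0.8}
    - {"dp": [0,0,0],"twist": -0.8}
  squeeze: 35

```text
time_s: 13.85
ee_pos: [0.5526, -0.0363, 0.1606]
eef_rot: [-3.142, -0.0, -2.955]
force: [0.1, 0.8, -1.4]
grip_width: 0.0135
grip_force: 34.2
```

```bash
python3 -c "
from h import *
go(.5215,-.3588,.16,190.6)"
```

```text
t 13.85 pos [ 0.5526 -0.0363  0.1606] yaw -169.3 twist 0.03 dp [ 2.246 -7.781  0.016] grip 0.0135 34.2 F [ 0.1  0.8 -1.4]
```

step_arm:
  deltas:
    - {"dp": [0.12,-0.4,0],"twist": 0}
    - {"dp": [0.2,-0.7,0],"twist": 0}
    - {"dp": [0.26,-0.9,0],"twist": 0}
    - {"dp": [0.26,-0.9,0],"twist": 0}
    - {"dp": [0.26,-0.9,0],"twist": 0}
    - {"dp": [0.26,-0.9,0],"twist": 0}
    - {"dp": [0.26,-0.9,0],"twist": 0}
    - {"dp": [0.26,-0.9,0],"twist": 0}
    - {"dp": [0.22,-0.78,0],"twist": 0}
    - {"dp": [0.15,-0.5,0],"twist": 0}
    - {"dp": [0,0,0],"twist": 0}
    - {"dp": [0,0,0],"twist": 0}

```text
time_s: 15.05
ee_pos: [0.5211, -0.3584, 0.1602]
eef_rot: [3.141, -0.0, -2.958]
force: [-0.1, 0.8, -1.4]
grip_width: 0.0137
grip_force: 34.2
```

```bash
cat >> h.py <<'E'
def held(hue,cx,cy,yaw):
    """held plaque above a holder: fit of its extents in the holder frame"""
    im,d=ctrl.camera("scene");D=cloud("scene",d);h=cv2.cvtColor(im,cv2.COLOR_RGB2HSV)
    H=h[...,0];col=((H<10)|(H>168)) if hue=="red" else ((H>98)&(H<128))
    a=np.radians(yaw);q=(D[...,:2]-[cx,cy])@np.array([[np.cos(a),-np.sin(a)],[np.sin(a),np.cos(a)]])
    m=col&(h[...,1]>110)&(abs(q[...,0])<.1)&(abs(q[...,1])<.04)&(D[...,2]>.07)
    x,y=q[m].T;z=D[m][:,2]
    print("n",len(x),"x,y,z 2/50/98%",np.percentile(np.c_[x,y,z],[2,50,98],0).round(4).tolist())
    top=z>np.percentile(z,30);f=np.polyfit(x,y,1);print("rel yaw deg",np.degrees(np.arctan(f[0])).round(2),"y at 0",f[1].round(4))
    # roll about closing axis: lower edge line
    b=[(xx,np.percentile(z[abs(x-xx)<.006],3)) for xx in np.arange(-.06,.061,.012) if (abs(x-xx)<.006).sum()>8]
    if len(b)>2: g=np.polyfit(*zip(*b),1);print("lower edge: slope deg",np.degrees(g[0]).round(2),"z0",g[1].round(4))
    return im
E
python3 - <<'E'
from h import *
go(.5215,-.3588,.16,190.6)
im=held("red",.5222,-.3588,10.6)
E
```

```text
t 15.05 pos [ 0.5211 -0.3584  0.1602] yaw -169.46 twist -0.01 dp [-0.007 -0.011  0.004] grip 0.0137 34.2 F [-0.1  0.8 -1.4]
n 922 x,y,z 2/50/98% [[-0.0641, -0.007, 0.1386], [0.0222, -0.0016, 0.1702], [0.0685, 0.0084, 0.1938]]
rel yaw deg 1.16 y at 0 -0.0017
lower edge: slope deg -0.94 z0 0.1402
```

step_arm:
  deltas:
    - {"dp": [0,0,0.4],"twist": 0}
    - {"dp": [0,0,0.6],"twist": 0}
    - {"dp": [0,0,0.6],"twist": 0}
    - {"dp": [0,0,0.35],"twist": 0}
    - {"dp": [0,0,0.15],"twist": 0}
    - {"dp": [0,0,0],"twist": 0}

```text
time_s: 15.7
ee_pos: [0.5214, -0.3583, 0.0764]
eef_rot: [3.141, -0.0, -2.957]
force: [-0.5, -0.6, -1.0]
grip_width: 0.0137
grip_force: 34.2
```

Run:
```python
from h import *
go(.5215,-.3588,.032,190.6)
im=held("red",.5222,-.3588,10.6)
cv2.imwrite("pics/g6.png",cv2.cvtColor(cv2.resize(im[230:350,90:230],(560,480),interpolation=cv2.INTER_CUBIC),cv2.COLOR_RGB2BGR))
```

```text
t 15.7 pos [ 0.5214 -0.3583  0.0764] yaw -169.4 twist 0.0 dp [ 0.    -0.013  1.11 ] grip 0.0137 34.2 F [-0.5 -0.6 -1. ]
n 614 x,y,z 2/50/98% [[-0.0654, -0.0068, 0.0711], [0.0226, -0.0025, 0.0987], [0.0688, 0.0064, 0.1107]]
rel yaw deg 1.0 y at 0 -0.0022
lower edge: slope deg 0.45 z0 0.0723
```

View pics/g6.png

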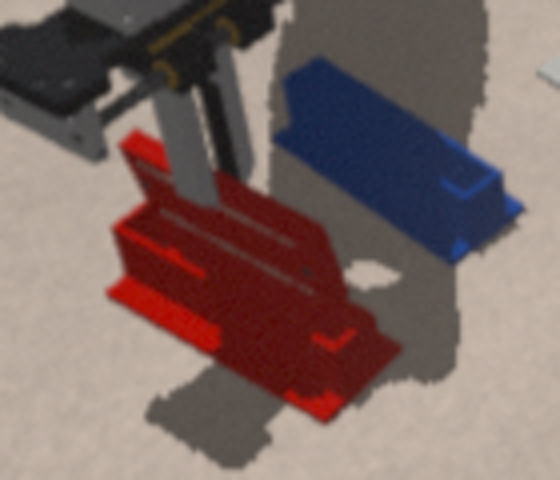

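The crop shows the plaque just over the red slot, which runs from (120,225) to (350,340), and parallel to it. I'll lower it with force checks.

step_arm:
  deltas:
    - {"dp": [0,-0.01,0.1],"twist": 0}
    - {"dp": [0,0,0.15],"twist": 0}
    - {"dp": [0,0,0.15],"twist": 0}
    - {"dp": [0,0,0.15],"twist": 0}
    - {"dp": [0,0,0],"twist": 0}

```text
time_s: 16.25
ee_pos: [0.5256, -0.3678, 0.0653]
eef_rot: [-3.119, 0.012, -2.959]
force: [-5.9, -23.4, 55.5]
grip_width: 0.0152
grip_force: 37.2
```

step_arm:
  deltas:
    - {"dp": [0,0,0.15],"twist": 0}
    - {"dp": [0,0,0.1],"twist": 0}
    - {"dp": [0,0,0.1],"twist": 0}
    - {"dp": [0,0,0],"twist": 0}

```text
time_s: 16.65
ee_pos: [0.5296, -0.3726, 0.0563]
eef_rot: [-3.106, 0.022, -2.959]
force: [5.8, -42.5, 70.8]
grip_width: 0.0191
grip_force: 38.4
```

It's caught on the rim, so I'm backing off straight up.

step_arm:
  deltas:
    - {"dp": [0,0,-0.3],"twist": 0}
    - {"dp": [0,0,-0.4],"twist": 0}
    - {"dp": [0,0,-0.4],"twist": 0}
    - {"dp": [0,0,0],"twist": 0}
    - {"dp": [0,0,0],"twist": 0}

```text
time_s: 17.15
ee_pos: [0.5211, -0.3588, 0.0838]
eef_rot: [3.141, -0.001, -2.957]
force: [0.4, 0.1, -2.3]
grip_width: 0.0139
grip_force: 33.9
```

Run:
```python
from h import *
go(.5215,-.3588,.080,190.6)
im=held("red",.5222,-.3588,10.6)
b,d=ctrl.camera("top")
a=cv2.resize(im[225:355,90:230],(560,520),interpolation=cv2.INTER_CUBIC);c=cv2.resize(b[175:260,380:440],(240,340),interpolation=cv2.INTER_CUBIC);o=np.zeros((520,800,3),np.uint8);o[:,:560]=a;o[:340,560:]=c
cv2.imwrite("pics/g7.png",cv2.cvtColor(o,cv2.COLOR_RGB2BGR))
```

```text
t 17.15 pos [ 0.5211 -0.3588  0.0838] yaw -169.41 twist -0.0 dp [-0.009 -0.002  0.094] grip 0.0139 33.9 F [ 0.4  0.1 -2.3]
n 792 x,y,z 2/50/98% [[-0.0705, -0.0075, 0.0713], [0.0174, -0.0036, 0.1025], [0.0637, 0.0065, 0.1235]]
rel yaw deg 1.0 y at 0 -0.003
lower edge: slope deg -0.04 z0 0.0723
```

View pics/g7.png

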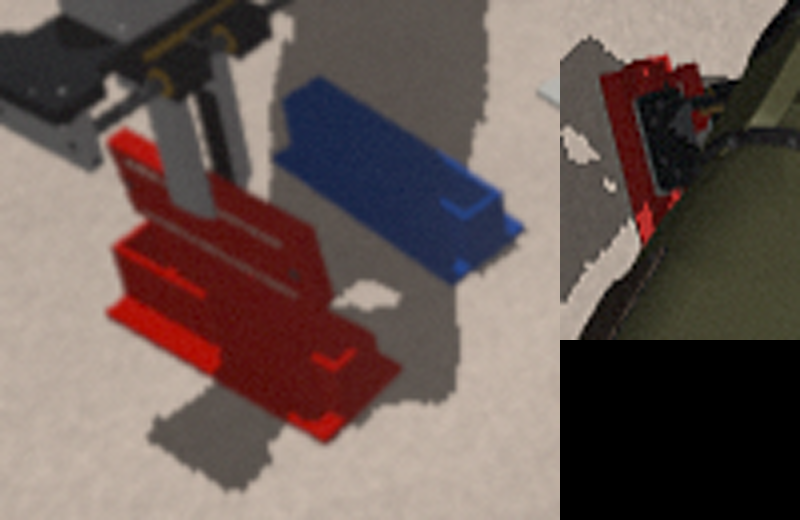

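The crop shows the plaque still held upright above the slot. It was pushed about 5 mm up in the fingers. I've now used all 10 picture views, so from here I go by numbers. Next I'll measure the plaque's tilt and offset against the holder wall with the same camera.

```bash
cat >> h.py <<'E'
def frame(D,cx,cy,yaw):
    a=np.radians(yaw);q=(D[...,:2]-[cx,cy])@np.array([[np.cos(a),-np.sin(a)],[np.sin(a),np.cos(a)]]);return np.dstack([q,D[...,2]])
def planefit(Q,tol=.003):
    A=np.c_[Q[:,0],Q[:,2]-Q[:,2].mean(),np.ones(len(Q))];ok=np.ones(len(Q),bool)
    for _ in range(8): k=np.linalg.lstsq(A[ok],Q[ok,1],rcond=None)[0];ok=abs(A@k-Q[:,1])<tol
    return "y=%.4f at z=%.3f x=0, yaw %.2f deg, dy/dz %.3f"%(k[2],Q[:,2].mean(),np.degrees(k[0]),k[1]),ok.sum(),len(Q)
E
python3 - <<'E'
from h import *
P=(.5222,-.3588,10.6)
D0=np.load("scene0.npz")["d"];Q=frame(cloud("scene",D0),*P)
m=(abs(Q[...,0])<.078)&(Q[...,1]<-.009)&(Q[...,1]>-.022)&(Q[...,2]>.012)&(Q[...,2]<.038);print("outer wall(-15 expected)",planefit(Q[m]))
r=(abs(Q[...,0])<.09)&(abs(Q[...,1])<.022)&(abs(Q[...,2]-.044)<.003);R=Q[r]
print("rim y hist",np.histogram(R[:,1],np.arange(-.022,.0221,.002)))
print("rim x",np.percentile(R[:,0],[1,99]))
T=frame(cloud("top",np.load("top0.npz")["d"]),*P)
r=(abs(T[...,0])<.07)&(abs(T[...,1])<.022);print("top: z by y",[(int(y*1000),np.median(T[r&(abs(T[...,1]-y)<.001)][:,2]).round(3)) for y in np.arange(-.02,.0201,.002)])
r=(abs(T[...,1])<.008);print("top: z by x",[(int(x*1000),np.median(T[r&(abs(T[...,0]-x)<.001)][:,2]).round(3)) for x in [-.09,-.088,-.086,-.084,-.082,-.08,-.078,-.076,.076,.078,.08,.082,.084,.086,.088,.09]])
im,d=ctrl.camera("scene");Q=frame(cloud("scene",d),*P);h=cv2.cvtColor(im,cv2.COLOR_RGB2HSV)
m=((h[...,0]<10)|(h[...,0]>168))&(h[...,1]>110)&(abs(Q[...,0])<.08)&(abs(Q[...,1])<.03)&(Q[...,2]>.066)
F=Q[m];print("plaque face",planefit(F[(F[:,2]<.118)]))
for z in np.arange(.068,.13,.006): s=F[abs(F[:,2]-z)<.003]; print(z.round(3),len(s),np.percentile(s[:,1],[5,50,95]).round(4) if len(s) else "")
E
```

```text
outer wall(-15 expected) ('y=-0.0148 at z=0.025 x=0, yaw -0.04 deg, dy/dz 0.004', np.int64(365), 365)
rim y hist (array([ 0,  0,  3, 72, 55, 37,  4,  6,  4,  5,  5,  4,  2,  7,  4,  5, 67,
       58, 27,  1,  0,  0]), array([-2.20000000e-02, -2.00000000e-02, -1.80000000e-02, -1.60000000e-02,
       -1.40000000e-02, -1.20000000e-02, -1.00000000e-02, -8.00000000e-03,
       -6.00000000e-03, -4.00000000e-03, -2.00000000e-03,  2.08166817e-17,
        2.00000000e-03,  4.00000000e-03,  6.00000000e-03,  8.00000000e-03,
        1.00000000e-02,  1.20000000e-02,  1.40000000e-02,  1.60000000e-02,
        1.80000000e-02,  2.00000000e-02,  2.20000000e-02]))
rim x [-0.08518068  0.0848012 ]
top: z by y [(-20, np.float64(nan)), (-18, np.float64(nan)), (-16, np.float64(0.038)), (-14, np.float64(0.04)), (-12, np.float64(0.025)), (-10, np.float64(0.023)), (-8, np.float64(0.008)), (-6, np.float64(0.007)), (-4, np.float64(0.008)), (-2, np.float64(0.009)), (0, np.float64(0.011)), (1, np.float64(nan)), (3, np.float64(nan)), (5, np.float64(nan)), (7, np.float64(nan)), (9, np.float64(0.039)), (11, np.float64
[... 351 characters left out ...]
, (78, np.float64(0.01)), (80, np.float64(0.037)), (82, np.float64(0.037)), (84, np.float64(0.043)), (86, np.float64(0.04)), (88, np.float64(nan)), (90, np.float64(-0.003))]
plaque face ('y=-0.0040 at z=0.091 x=0, yaw -0.02 deg, dy/dz -0.100', np.int64(527), 601)
0.068 59 [-0.0025 -0.0015  0.006 ]
0.074 72 [-0.0033 -0.0022  0.0058]
0.08 81 [-0.0038 -0.0031  0.004 ]
0.086 78 [-0.0042 -0.0032  0.0061]
0.092 74 [-0.0052 -0.0039  0.0031]
0.098 64 [-0.0059 -0.0046  0.0023]
0.104 65 [-0.0064 -0.0053  0.004 ]
0.11 51 [-0.0069 -0.0062  0.0023]
0.116 80 [-0.0072 -0.0062  0.0036]
0.122 204 [-0.0068 -0.0013  0.0045]
0.128 1 [-0.0008 -0.0008 -0.0008]
  return _methods._mean(a, axis=axis, dtype=dtype,
  ret = ret.dtype.type(ret / rcount)
```

The wall fit (-14.8 against -15 mm expected) confirms the holder pose. The plaque leans 5.7° in the pads with its lower edge towards +y, so it met that wall. I'll squeeze harder, shift it over and measure again.

step_arm:
  deltas:
    - {"dp": [-0.07,-0.1,0],"twist": 0}
    - {"dp": [0,0,0],"twist": 0}
    - {"dp": [0,0,0],"twist": 0}
    - {"dp": [0,0,0],"twist": 0}
  squeeze: 55

```text
time_s: 17.7
ee_pos: [0.5248, -0.3625, 0.0843]
eef_rot: [3.141, -0.0, -2.957]
force: [-0.3, 0.6, -1.7]
grip_width: 0.0136
grip_force: 53.5
```

```bash
cat >> h.py <<'E'
def face(hue,P,zmin=.066):
    im,d=ctrl.camera("scene");Q=frame(cloud("scene",d),*P);h=cv2.cvtColor(im,cv2.COLOR_RGB2HSV);H=h[...,0]
    col=((H<10)|(H>168)) if hue=="red" else ((H>98)&(H<128))
    m=col&(h[...,1]>110)&(abs(Q[...,0])<.085)&(abs(Q[...,1])<.03)&(Q[...,2]>zmin)&(Q[...,2]<.3);F=Q[m]
    t=np.percentile(F[:,2],98);f=F[F[:,2]<t-.006];print("top z",t.round(4),"low z",np.percentile(F[:,2],1).round(4),"x",np.percentile(F[:,0],[1,99]).round(4),planefit(f))
    go(*P[:2],.05,180+P[2])
E
python3 -c "
from h import *
face('red',(.5222,-.3588,10.6))"
```

```text
top z 0.124 low z 0.0668 x [-0.0686  0.0668] ('y=-0.0084 at z=0.091 x=0, yaw -0.03 deg, dy/dz -0.099', np.int64(535), 602)
t 17.75 pos [ 0.5248 -0.3625  0.0844] yaw -169.42 twist -0.01 dp [0.047 0.103 0.859] grip 0.0137 53.5 F [-0.3  0.4 -1.8]
```

step_arm:
  deltas:
    - {"dp": [0,0,0.3],"twist": 0}
    - {"dp": [0,0,0.15],"twist": 0}
    - {"dp": [0,0,0.15],"twist": 0}
    - {"dp": [0,0,0],"twist": 0}

```text
time_s: 18.15
ee_pos: [0.5244, -0.3622, 0.0591]
eef_rot: [3.14, -0.001, -2.957]
force: [0.6, -0.1, -1.9]
grip_width: 0.0136
grip_force: 53.5
```

step_arm:
  deltas:
    - {"dp": [0,0,0.12],"twist": 0}
    - {"dp": [0,0,0.12],"twist": 0}
    - {"dp": [0,0,0],"twist": 0}

```text
time_s: 18.45
ee_pos: [0.5246, -0.3623, 0.0501]
eef_rot: [3.141, -0.001, -2.957]
force: [-0.6, -0.1, -1.7]
grip_width: 0.0137
grip_force: 53.5
```

step_arm:
  deltas:
    - {"dp": [0,0,0.12],"twist": 0}
    - {"dp": [0,0,0.12],"twist": 0}
    - {"dp": [0,0,0],"twist": 0}

```text
time_s: 18.75
ee_pos: [0.5245, -0.3623, 0.0403]
eef_rot: [3.141, -0.001, -2.957]
force: [-0.3, -0.6, -0.7]
grip_width: 0.0138
grip_force: 53.5
```

step_arm:
  deltas:
    - {"dp": [0,0,0.1],"twist": 0}
    - {"dp": [0,0,0.06],"twist": 0}
    - {"dp": [0,0,0],"twist": 0}

```text
time_s: 19.05
ee_pos: [0.5247, -0.3624, 0.0344]
eef_rot: [3.141, -0.0, -2.957]
force: [0.1, 0.2, -1.8]
grip_width: 0.0133
grip_force: 53.5
```

step_arm:
  deltas:
    - {"dp": [0,0,0.05],"twist": 0}
    - {"dp": [0,0,0.05],"twist": 0}
    - {"dp": [0,0,0],"twist": 0}

```text
time_s: 19.35
ee_pos: [0.5248, -0.3633, 0.0327]
eef_rot: [-3.14, 0.0, -2.957]
force: [-7.7, 1.9, 15.6]
grip_width: 0.0137
grip_force: 54.3
```

```bash
python3 -c "
from h import *
face('red',(.5222,-.3588,10.6),.05)"
```

```text
top z 0.0729 low z 0.0504 x [-0.0674  0.0672] ('y=-0.0110 at z=0.059 x=0, yaw 0.23 deg, dy/dz -0.098', np.int64(132), 156)
t 19.4 pos [ 0.5248 -0.3633  0.0327] yaw -169.44 twist -0.01 dp [ 0.044  0.122 -0.432] grip 0.0137 54.2 F [-8.2  1.7 15. ]
```

step_arm:
  deltas:
    - {"dp": [0,0,-0.02],"twist": 0}
    - {"dp": [0,0,0],"twist": 0}
    - {"dp": [0,0,0],"twist": 0}
    - {"dp": [0,0,0],"twist": 0}
    - {"dp": [0,0,0],"twist": 0}
  gripper: 0

```text
time_s: 19.9
ee_pos: [0.5249, -0.3625, 0.0315]
eef_rot: [3.141, -0.0, -2.957]
force: [0.3, -0.5, -0.1]
grip_width: 0.0462
grip_force: 0.0
```

step_arm:
  deltas:
    - {"dp": [0,0,-0.3],"twist": 0}
    - {"dp": [0,0,-0.7],"twist": 0}
    - {"dp": [0,0,-0.9],"twist": 0}
    - {"dp": [0,0,-0.9],"twist": 0}
    - {"dp": [0,0,-0.6],"twist": 0}
    - {"dp": [0,0,0],"twist": 0}
  gripper: 1

```text
time_s: 20.5
ee_pos: [0.526, -0.3634, 0.1726]
eef_rot: [-3.136, 0.005, -2.957]
force: [-0.4, -0.4, -0.5]
grip_width: 0.0916
grip_force: 0.0
```

Run:
```python
from h import *
face('red',(.5222,-.3588,10.6),.05)
b,d=ctrl.camera("top");h=cv2.cvtColor(b,cv2.COLOR_RGB2HSV);H,S=h[...,0],h[...,1]
m=np.zeros((420,560),bool);m[180:245,220:255]=1
print("blue",rect(m&(H>95)&(H<130)&(S>110),"top",.014))
m[:]=0;m[190:230,285:340]=1
s,d=ctrl.camera("scene");h=cv2.cvtColor(s,cv2.COLOR_RGB2HSV);H,S=h[...,0],h[...,1]
m[:]=0;m[190:232,280:340]=1;print("blue scene",rect(m&(H>95)&(H<130)&(S>110),"scene",.010))
go(.5474,.1889,.16,178.1)
```

```text
top z 0.0722 low z 0.0505 x [-0.0693  0.0667] ('y=-0.0058 at z=0.058 x=0, yaw 0.30 deg, dy/dz -0.003', np.int64(196), 213)
t 20.55 pos [ 0.5253 -0.3629  0.1699] yaw -169.43 twist -0.01 dp [0.058 0.115 2.997] grip 0.093 0.0 F [-0.9 -0.5 -1.1]
blue (array([548.9, 188.7]), 134.8, 58.8, -2.1, 659)
blue scene (array([547. , 187.3]), 140.2, 59.2, -1.0, 373)
t 20.65 pos [ 0.5245 -0.3623  0.167 ] yaw -169.43 twist 3.12 dp [-0.115 13.791  0.174] grip 0.0938 0.0 F [-1.3  1.1 -0.4]
```

Red is seated upright: its face fits as vertical and its top is at about 71 mm. Now the blue plaque.

step_arm:
  deltas:
    - {"dp": [0,0,0],"twist": 1}
    - {"dp": [0,0,0],"twist": 1}
    - {"dp": [0,0,0],"twist": 1}
    - {"dp": [0,0.4,0],"twist": 0}
    - {"dp": [0,0.8,0],"twist": 0}
    - {"dp": [0,1,0],"twist": 0}
    - {"dp": [0,1,0],"twist": 0}
    - {"dp": [0,1,0],"twist": 0}
    - {"dp": [0,1,0],"twist": 0}
    - {"dp": [0,1,0],"twist": 0}
    - {"dp": [0,1,0],"twist": 0}
    - {"dp": [0,1,0],"twist": 0}

```text
time_s: 21.85
ee_pos: [0.5319, -0.0321, 0.167]
eef_rot: [3.141, -0.001, 3.119]
force: [0.9, 0.2, 0.5]
grip_width: 0.094
grip_force: 0.0
```

step_arm:
  deltas:
    - {"dp": [0,1,0],"twist": 0}
    - {"dp": [0,1,0],"twist": 0}
    - {"dp": [0,1,0],"twist": 0}
    - {"dp": [-0.1,0.9,0],"twist": 0}
    - {"dp": [0,0.9,0],"twist": 0}
    - {"dp": [0,0.6,0],"twist": 0}
    - {"dp": [0,0,0],"twist": 0}
    - {"dp": [0,0,0],"twist": 0}

```text
time_s: 22.65
ee_pos: [0.5415, 0.1814, 0.167]
eef_rot: [-3.141, -0.001, 3.119]
force: [0.2, -0.3, -0.2]
grip_width: 0.0938
grip_force: 0.0
```

```bash
python3 -c "
from h import *
go(.5476,.1882,-.0176,178.4)"
```

```text
t 22.65 pos [0.5415 0.1814 0.167 ] yaw 178.72 twist 0.08 dp [-0.147  0.173  4.614] grip 0.0938 0.0 F [ 0.2 -0.3 -0.2]
```

step_arm:
  deltas:
    - {"dp": [-0.15,0.17,0.5],"twist": 0.08}
    - {"dp": [0,0,0.9],"twist": 0}
    - {"dp": [0,0,0.9],"twist": 0}
    - {"dp": [0,0,0.8],"twist": 0}
    - {"dp": [0,0,0.6],"twist": 0}
    - {"dp": [0,0,0.4],"twist": 0}
    - {"dp": [0,0,0.3],"twist": 0}
    - {"dp": [0,0,0.2],"twist": 0}
    - {"dp": [0,0,0],"twist": 0}

```text
time_s: 23.55
ee_pos: [0.5482, 0.1873, -0.0169]
eef_rot: [-3.141, -0.001, 3.111]
force: [-0.1, 0.0, 0.3]
grip_width: 0.0941
grip_force: 0.0
```

step_arm:
  deltas:
    - {"dp": [0,0,0],"twist": 0}
    - {"dp": [0,0,0],"twist": 0}
    - {"dp": [0,0,0],"twist": 0}
    - {"dp": [0,0,0],"twist": 0}
    - {"dp": [0,0,0],"twist": 0}
    - {"dp": [0,0,0],"twist": 0}
  gripper: 0
  squeeze: 25

```text
time_s: 24.15
ee_pos: [0.5487, 0.188, -0.0161]
eef_rot: [3.141, 0.0, 3.111]
force: [-0.6, -0.2, 2.5]
grip_width: 0.0597
grip_force: 25.0
```

step_arm:
  deltas:
    - {"dp": [0,0,-0.3],"twist": 0}
    - {"dp": [0,0,-0.6],"twist": 0}
    - {"dp": [0,0,-0.8],"twist": 0}
    - {"dp": [0,0,-0.8],"twist": 0}
    - {"dp": [0,0,-0.6],"twist": 0}
    - {"dp": [0,0,-0.3],"twist": 0}
    - {"dp": [0,0,0],"twist": -0.35}
    - {"dp": [0,0,0],"twist": -0.33}
    - {"dp": [0,0,0],"twist": 0}

```text
time_s: 25.05
ee_pos: [0.5479, 0.1877, 0.1181]
eef_rot: [-3.141, -0.002, -3.123]
force: [0.0, -0.3, -0.9]
grip_width: 0.0595
grip_force: 25.0
```

```bash
python3 -c "
from h import *
go(.553,-.058,.12,181)"
```

```text
t 25.05 pos [0.5479 0.1877 0.1181] yaw -178.95 twist 0.01 dp [-0.021 -6.143 -0.047] grip 0.0595 25.0 F [ 0.  -0.3 -0.9]
```

step_arm:
  deltas:
    - {"dp": [0,-0.4,0],"twist": 0}
    - {"dp": [0,-0.8,0],"twist": 0}
    - {"dp": [0,-1,0],"twist": 0}
    - {"dp": [0,-1,0],"twist": 0}
    - {"dp": [0,-1,0],"twist": 0}
    - {"dp": [0,-0.9,0],"twist": 0}
    - {"dp": [-0.02,-0.7,0],"twist": 0}
    - {"dp": [0,-0.34,0],"twist": 0}
    - {"dp": [0,0,0],"twist": 0}
    - {"dp": [0,0,0],"twist": 0}

```text
time_s: 26.05
ee_pos: [0.5533, -0.0571, 0.1193]
eef_rot: [3.141, -0.001, -3.125]
force: [0.1, 0.2, -1.7]
grip_width: 0.0594
grip_force: 25.0
```

Run:
```python
from h import *
go(.553,-.058,.0607,181)
im,d=ctrl.camera("scene");D=cloud("scene",d);h=cv2.cvtColor(im,cv2.COLOR_RGB2HSV)
m=(h[...,0]>98)&(h[...,0]<128)&(h[...,1]>110)&(abs(D[...,0]-.553)<.12)&(abs(D[...,1]+.058)<.1)&(D[...,2]>.09)
P=D[m];print(m.sum(),cv2.minAreaRect((P[P[:,2]>np.median(P[:,2])-.004][:,:2]*1000).astype(np.float32)),np.percentile(P,[3,50,97],0).round(3))
```

```text
t 26.05 pos [ 0.5533 -0.0571  0.1193] yaw -179.03 twist -0.01 dp [ 0.008 -0.023  1.466] grip 0.0594 25.0 F [ 0.1  0.2 -1.7]
458 ((553.3800659179688, -61.52201843261719), (137.55804443359375, 55.39584732055664), 0.6788754463195801) [[ 0.491 -0.088  0.141]
 [ 0.578 -0.067  0.15 ]
 [ 0.621 -0.042  0.152]]
```

step_arm:
  deltas:
    - {"dp": [0,-0.02,0.4],"twist": 0}
    - {"dp": [0,0,0.4],"twist": 0}
    - {"dp": [0,0,0.3],"twist": 0}
    - {"dp": [0,0,0.2],"twist": 0}
    - {"dp": [0,0,0.1],"twist": 0}
    - {"dp": [0,0,0.05],"twist": 0}
    - {"dp": [0,0,0.02],"twist": 0}
    - {"dp": [0,0,0],"twist": 0}

```text
time_s: 26.9
ee_pos: [0.5538, -0.0585, 0.0613]
eef_rot: [-3.142, 0.001, -3.125]
force: [-0.2, 1.1, -0.3]
grip_width: 0.0591
grip_force: 25.0
```

step_arm:
  deltas:
    - {"dp": [0,0,0.03],"twist": 0}
    - {"dp": [0,0,0],"twist": 0}

```text
time_s: 27.1
ee_pos: [0.5539, -0.0584, 0.061]
eef_rot: [-3.141, 0.001, -3.125]
force: [-4.8, 2.9, 10.6]
grip_width: 0.0595
grip_force: 25.0
```

step_arm:
  deltas:
    - {"dp": [0,0,0],"twist": 0}
    - {"dp": [0,0,0],"twist": 0}
    - {"dp": [0,0,0],"twist": 0}
    - {"dp": [0,0,0],"twist": 0}
    - {"dp": [0,0,0],"twist": 0}
    - {"dp": [0,0,0],"twist": 0}
  gripper: 0.7

```text
time_s: 27.7
ee_pos: [0.5535, -0.0586, 0.0596]
eef_rot: [-3.142, -0.0, -3.125]
force: [0.1, 0.3, -0.6]
grip_width: 0.0797
grip_force: 0.0
```

```bash
python3 -c "
from h import *
lean('blue'); go(.5532,-.0697,.0593,181)"
```

```text
n 85 84 plane dz/dx,dz/dy,z0 [0.007 0.055 0.094] x,y,z ranges [[-0.065, -0.027, 0.088], [0.02, -0.021, 0.093], [0.068, -0.014, 0.097]]
t 27.75 pos [ 0.5535 -0.0585  0.0596] yaw -179.03 twist -0.01 dp [ 0.013 -0.28   0.008] grip 0.08 0.0 F [ 0.1 -0.5 -0.1]
```

step_arm:
  deltas:
    - {"dp": [0,-0.14,0],"twist": 0}
    - {"dp": [0,-0.13,0.08],"twist": 0}
    - {"dp": [0,0,0],"twist": 0}

```text
time_s: 28.05
ee_pos: [0.5535, -0.0701, 0.056]
eef_rot: [3.142, -0.001, -3.125]
force: [0.3, 0.3, -0.2]
grip_width: 0.0799
grip_force: 0.0
```

step_arm:
  deltas:
    - {"dp": [0,0,0],"twist": 0}
    - {"dp": [0,0,0],"twist": 0}
    - {"dp": [0,0,0],"twist": 0}
    - {"dp": [0,0,0],"twist": 0}
    - {"dp": [0,0,0],"twist": 0}
    - {"dp": [0,0,0],"twist": 0}
    - {"dp": [0,0,0],"twist": 0}
    - {"dp": [0,0,0],"twist": 0}
  gripper: -0.9
  squeeze: 5

```text
time_s: 28.85
ee_pos: [0.5538, -0.0686, 0.0565]
eef_rot: [3.14, 0.0, -3.125]
force: [-0.3, 3.5, 3.7]
grip_width: 0.0243
grip_force: 4.7
```

step_arm:
  deltas:
    - {"dp": [0,0.08,-0.08],"twist": 0}
    - {"dp": [0,0.08,-0.08],"twist": 0}
    - {"dp": [0,0.09,-0.09],"twist": 0}
    - {"dp": [0,0,0],"twist": 0}

```text
time_s: 29.25
ee_pos: [0.5542, -0.0599, 0.0679]
eef_rot: [-3.14, 0.002, -3.124]
force: [-1.5, -6.4, 7.9]
grip_width: 0.0186
grip_force: 5.2
```

step_arm:
  deltas:
    - {"dp": [0,0.1,-0.07],"twist": 0}
    - {"dp": [0,0.1,-0.07],"twist": 0}
    - {"dp": [0,0.1,-0.06],"twist": 0}
    - {"dp": [0,0,0],"twist": 0}

```text
time_s: 29.65
ee_pos: [0.5538, -0.047, 0.0752]
eef_rot: [-3.141, 0.001, -3.124]
force: [-0.8, -2.5, 7.1]
grip_width: 0.0153
grip_force: 5.2
```

step_arm:
  deltas:
    - {"dp": [0,0.1,-0.1],"twist": 0}
    - {"dp": [0,0.1,-0.1],"twist": 0}
    - {"dp": [0,0.08,-0.08],"twist": 0}
    - {"dp": [0,0,0],"twist": 0}

```text
time_s: 30.05
ee_pos: [0.5532, -0.0356, 0.0859]
eef_rot: [3.142, 0.0, -3.124]
force: [0.2, 0.1, -0.9]
grip_width: 0.0142
grip_force: 4.9
```

```bash
python3 -c "
from h import *
face('blue',(.553,-.0382,1.),.04)"
```

```text
top z 0.1217 low z 0.0707 x [-0.0636  0.0685] ('y=-0.0027 at z=0.091 x=0, yaw 0.05 deg, dy/dz -0.070', np.int64(340), 355)
t 30.1 pos [ 0.5531 -0.0358  0.0857] yaw -179.0 twist -0.0 dp [ 0.003 -0.06   0.892] grip 0.0142 4.9 F [ 0.3 -0.8 -1.5]
```

step_arm:
  deltas:
    - {"dp": [0,0,0],"twist": 0}
    - {"dp": [0,0,0],"twist": 0}
    - {"dp": [0,0,-0.3],"twist": 0}
    - {"dp": [0,0,-0.6],"twist": 0}
    - {"dp": [0,0,-0.6],"twist": 0}
    - {"dp": [0,0,-0.3],"twist": -0.45}
    - {"dp": [0,0,0],"twist": 0}
  squeeze: 50

```text
time_s: 30.8
ee_pos: [0.554, -0.0363, 0.1601]
eef_rot: [-3.141, 0.004, -3.093]
force: [-0.4, -0.6, -0.2]
grip_width: 0.0132
grip_force: 49.5
```

Run:
```python
from h import *
P=(.486,-.2312,2.8)
Q=frame(cloud("scene",np.load("scene0.npz")["d"]),*P)
m=(abs(Q[...,0])<.078)&(Q[...,1]<-.009)&(Q[...,1]>-.022)&(Q[...,2]>.012)&(Q[...,2]<.038);print("outer wall(-15 expected)",planefit(Q[m]))
R=Q[(abs(Q[...,0])<.095)&(abs(Q[...,1])<.022)&(abs(Q[...,2]-.044)<.003)]
print("rim y hist",np.histogram(R[:,1],np.arange(-.022,.0221,.002))[0],"rim x",np.percentile(R[:,0],[1,99]))
go(.4855,-.2342,.16,182.8)
```

```text
outer wall(-15 expected) ('y=-0.0147 at z=0.025 x=0, yaw -0.03 deg, dy/dz -0.000', np.int64(286), 286)
rim y hist [ 0  0  5 57 44 26  1  5  3  3  3  1  4  5  3  5 42 42 21  2  0  0] rim x [-0.08513113  0.08523447]
t 30.8 pos [ 0.554  -0.0363  0.1601] yaw -177.2 twist 0.0 dp [ 1.953e+00 -4.859e+00  4.000e-03] grip 0.0132 49.5 F [-0.4 -0.6 -0.2]
```

Blue's holder pose is confirmed the same way. Travelling over.

step_arm:
  deltas:
    - {"dp": [0.16,-0.4,0],"twist": 0}
    - {"dp": [0.28,-0.7,0],"twist": 0}
    - {"dp": [0.36,-0.9,0],"twist": 0}
    - {"dp": [0.36,-0.9,0],"twist": 0}
    - {"dp": [0.34,-0.86,0],"twist": 0}
    - {"dp": [0.28,-0.7,0],"twist": 0}
    - {"dp": [0.17,-0.4,0],"twist": 0}
    - {"dp": [0,0,0.4],"twist": 0}
    - {"dp": [0,0,0.6],"twist": 0}
    - {"dp": [0,0,0.5],"twist": 0}
    - {"dp": [0,0,0.3],"twist": 0}
    - {"dp": [0,0,0],"twist": 0}

```text
time_s: 32.0
ee_pos: [0.4838, -0.2336, 0.084]
eef_rot: [3.14, -0.003, -3.094]
force: [-0.6, 0.6, -0.2]
grip_width: 0.0131
grip_force: 49.5
```

```bash
python3 -c "
from h import *
face('blue',(.486,-.2312,2.8))"
```

```text
top z 0.1201 low z 0.0697 x [-0.0644  0.0663] ('y=-0.0076 at z=0.089 x=0, yaw 0.04 deg, dy/dz -0.065', np.int64(317), 364)
t 32.05 pos [ 0.4845 -0.2339  0.0854] yaw -177.25 twist -0.01 dp [-0.042  0.067  0.885] grip 0.0134 49.5 F [ 0.8 -0.3  0. ]
```

step_arm:
  deltas:
    - {"dp": [0,0,0.2],"twist": 0}
    - {"dp": [0,0,0.15],"twist": 0}
    - {"dp": [0,0,0.12],"twist": 0}
    - {"dp": [0,0,0.08],"twist": 0}
    - {"dp": [0,0,0],"twist": 0}

```text
time_s: 32.55
ee_pos: [0.4845, -0.234, 0.0633]
eef_rot: [3.141, -0.0, -3.093]
force: [-0.9, -0.5, -0.7]
grip_width: 0.0134
grip_force: 49.5
```

step_arm:
  deltas:
    - {"dp": [0,0,0.12],"twist": 0}
    - {"dp": [0,0,0.12],"twist": 0}
    - {"dp": [0,0,0],"twist": 0}

```text
time_s: 32.85
ee_pos: [0.4843, -0.2339, 0.0533]
eef_rot: [3.141, -0.001, -3.093]
force: [0.3, 0.4, -2.0]
grip_width: 0.0132
grip_force: 49.5
```

step_arm:
  deltas:
    - {"dp": [0,0,0.12],"twist": 0}
    - {"dp": [0,0,0.12],"twist": 0}
    - {"dp": [0,0,0.06],"twist": 0}
    - {"dp": [0,0,0],"twist": 0}

```text
time_s: 33.25
ee_pos: [0.4845, -0.234, 0.0416]
eef_rot: [3.141, -0.001, -3.093]
force: [0.6, 0.1, -0.3]
grip_width: 0.0135
grip_force: 49.5
```

step_arm:
  deltas:
    - {"dp": [0,0,0.06],"twist": 0}
    - {"dp": [0,0,0.05],"twist": 0}
    - {"dp": [0,0,0],"twist": 0}

```text
time_s: 33.55
ee_pos: [0.4845, -0.234, 0.0374]
eef_rot: [3.141, -0.0, -3.093]
force: [-0.1, -0.5, 0.2]
grip_width: 0.0131
grip_force: 49.5
```

step_arm:
  deltas:
    - {"dp": [0,0,0.05],"twist": 0}
    - {"dp": [0,0,0.02],"twist": 0}
    - {"dp": [0,0,0],"twist": 0}

```text
time_s: 33.85
ee_pos: [0.4849, -0.2343, 0.036]
eef_rot: [-3.141, 0.001, -3.093]
force: [-5.0, 1.1, 11.9]
grip_width: 0.0131
grip_force: 49.9
```

```bash
python3 -c "
from h import *
face('blue',(.486,-.2312,2.8),.05)"
```

```text
top z 0.0725 low z 0.0506 x [-0.0674  0.0672] ('y=-0.0092 at z=0.057 x=0, yaw 0.31 deg, dy/dz -0.025', np.int64(59), 74)
t 33.9 pos [ 0.4849 -0.2343  0.036 ] yaw -177.23 twist -0.01 dp [-0.031  0.077 -0.35 ] grip 0.0133 49.9 F [-5.2  0.7 12. ]
```

step_arm:
  deltas:
    - {"dp": [0,0,-0.02],"twist": 0}
    - {"dp": [0,0,0],"twist": 0}
    - {"dp": [0,0,0],"twist": 0}
    - {"dp": [0,0,0],"twist": 0}
    - {"dp": [0,0,0],"twist": 0}
  gripper: 0

```text
time_s: 34.4
ee_pos: [0.4846, -0.234, 0.0355]
eef_rot: [3.141, -0.0, -3.093]
force: [0.5, -0.1, -0.8]
grip_width: 0.0464
grip_force: 0.0
```

step_arm:
  deltas:
    - {"dp": [0,0,-0.3],"twist": 0}
    - {"dp": [0,0,-0.7],"twist": 0}
    - {"dp": [0,0,-0.9],"twist": 0}
    - {"dp": [0,0,-0.9],"twist": 0}
    - {"dp": [0,0,-0.6],"twist": 0}
    - {"dp": [0,0,0],"twist": 0}
    - {"dp": [0,0,0],"twist": 0}
    - {"dp": [0,0,0],"twist": 0}

```text
time_s: 35.2
ee_pos: [0.4842, -0.2338, 0.1707]
eef_rot: [3.141, -0.001, -3.093]
force: [0.0, -0.0, -0.5]
grip_width: 0.0472
grip_force: 0.0
```

Run:
```python
from h import *
face('blue',(.486,-.2312,2.8),.05)
face('red',(.5222,-.3588,10.6),.05)
for l in ("pen_cup","glue_bottle","tape_roll"):
    for r in ctrl.spot_in("scene",l)[:1]: print(l,(np.array(r["rect"])*[560,420,560,420]).round())
```

```text
top z 0.0722 low z 0.0506 x [-0.0652  0.0674] ('y=-0.0061 at z=0.056 x=0, yaw 0.24 deg, dy/dz 0.021', np.int64(76), 90)
t 35.25 pos [ 0.4842 -0.2338  0.1706] yaw -177.23 twist -0.01 dp [-0.049  0.063  3.014] grip 0.0472 0.0 F [ 0.3 -0.1 -0.3]
top z 0.0724 low z 0.0506 x [-0.0697  0.067 ] ('y=-0.0059 at z=0.058 x=0, yaw 0.26 deg, dy/dz -0.010', np.int64(182), 201)
t 35.3 pos [ 0.4843 -0.2338  0.1706] yaw -177.23 twist -1.96 dp [-0.357 -3.245  3.016] grip 0.0469 0.0 F [-0.3  0.4  0.3]
pen_cup [327. 213. 355. 255.]
glue_bottle [279. 265. 298. 320.]
tape_roll [347. 208. 379. 239.]
```

Both plaques stand upright on the slot floors. The cup, bottle and tape are where they were, within the detector's error, and the gripper is clear, so I'm handing in.

```bash
python3 -c "
from station import ctrl
print(ctrl.hand_in())"
```

```text
the job is handed in; nothing more can be done
None
```

Both plaques are filed upright and fully down in their own holders, and I handed the job in at about 35 s. On the first try the red plaque caught the red holder's rim, with wrist force reading about 70 N up and 42 N sideways; I backed off, shifted it over and lowered it in cleanly. The plaque, not the gripper body, touched the rim, but I could not check that contact against the 40 N limit.

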